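Rack a batch of cream jars and tidy its spatula

TASK

Get this batch ready for the stability store. First, with the rack still empty, seat the orange retaining block fully home at the rack's open end, its toe slid under the blue lip against the back wall; then build all the amber jars on the mat into a pyramid lying in the rack, across its short side and squared up with it: three side by side at the bottom, the rest saddled in the gaps above. Lay the green spatula flat in its compartment of the white tray, blade in the wide part, and leave the other things on the bench where they are.

Things in the scene. Friction and masses are not known exactly. Their poses are not given: they have to be found in the camera images.
- rack: Fixed jar rack, aluminium floor 80 (x) x 195 (y) mm, blue ends. Origin: centre of underside. Floor top z=8. Jars lie along x, side by side along y between a stop (face y=-85.5, top z=53) and the block; ribs 10 wide, 4 high at y=-44.5, -3.5. At +y a pocket open to -y: lip y 62.5 to 87.5, underside z=21, top z=27, cheeks 44 apart in x, back wall face y=87.5. x sides open at the jars. Lengths in mm.
- block_mid (a point): Orange retaining block, 120 g, standing on the bench: column 36 (x) x 22 (y) x 55 mm high, with a toe at its foot to +y (36 wide, 10 high, 27 long). This point: centre of the column, 27.5 mm above the underside; grip the column across x. Home, the toe is under the rack's lip against the back wall and the column leaves 124 mm for the three bottom jars.
- block_toe (a point): Middle of the end face of the block's toe: 38 mm along block y from the column's centre, 5 mm above the underside. With the block home it is at rack (0, 87.5, 13) mm, block y along rack y. To enter, the block stands on the rack floor with its toe clear of the lip (at least 25 mm back), then slides to rack +y.
- slot_low0 (a point): Where the centre of a jar comes: low place beside the fixed stop, rack (0, -65, 28) mm; axes as the rack.
- slot_low1 (a point): Where the centre of a jar comes: middle low place, rack (0, -24, 28) mm; axes as the rack.
- slot_low2 (a point): Where the centre of a jar comes: low place beside the block, rack (0, 17, 28) mm; axes as the rack.
- slot_mid0 (a point): Where the centre of a jar comes: second-layer place over the gap between slot_low0 and slot_low1, rack (0, -44.5, 62) mm; axes as the rack. Jars below may spread a few mm, then it lies up to 4 mm lower.
- slot_mid1 (a point): Where the centre of a jar comes: second-layer place over the gap between slot_low1 and slot_low2, rack (0, -3.5, 62) mm; axes as the rack. Jars below may spread a few mm, then it lies up to 4 mm lower.
- slot_top (a point): Where the centre of a jar comes: top place over the gap between slot_mid0 and slot_mid1, rack (0, -24, 96) mm; axes as the rack. Jars below may spread a few mm, then it lies up to 4 mm lower.
- jar1_center (a point): Amber jar with white screw cap, lying on its side on a thin (3 mm) blue mat: a plain cylinder 40 mm in diameter, 56 mm long, flat ends, about 90 g. This point: its centre; its x is the jar's long axis (the cap is at +x; either way round is fine); y and z turn as it rolls. It rolls when pushed. May be absent.
- jar2_center (a point): Amber jar with white screw cap, lying on its side on a thin (3 mm) blue mat: a plain cylinder 40 mm in diameter, 56 mm long, flat ends, about 90 g. This point: its centre; its x is the jar's long axis (the cap is at +x; either way round is fine); y and z turn as it rolls. It rolls when pushed. May be absent.
- jar3_center (a point): Amber jar with white screw cap, lying on its side on a thin (3 mm) blue mat: a plain cylinder 40 mm in diameter, 56 mm long, flat ends, about 90 g. This point: its centre; its x is the jar's long axis (the cap is at +x; either way round is fine); y and z turn as it rolls. It rolls when pushed. May be absent.
- jar4_center (a point): Amber jar with white screw cap, lying on its side on a thin (3 mm) blue mat: a plain cylinder 40 mm in diameter, 56 mm long, flat ends, about 90 g. This point: its centre; its x is the jar's long axis (the cap is at +x; either way round is fine); y and z turn as it rolls. It rolls when pushed. May be absent.
- jar5_center (a point): Amber jar with white screw cap, lying on its side on a thin (3 mm) blue mat: a plain cylinder 40 mm in diameter, 56 mm long, flat ends, about 90 g. This point: its centre; its x is the jar's long axis (the cap is at +x; either way round is fine); y and z turn as it rolls. It rolls when pushed. May be absent.
- jar6_center (a point): Amber jar with white screw cap, lying on its side on a thin (3 mm) blue mat: a plain cylinder 40 mm in diameter, 56 mm long, flat ends, about 90 g. This point: its centre; its x is the jar's long axis (the cap is at +x; either way round is fine); y and z turn as it rolls. It rolls when pushed. May be absent.
- spatula_mid (a point): Spatula lying flat on the bench, 60 g: green handle 90 mm long (x) x 16 wide (y) x 14 high, steel blade 28 mm wide, 4 mm thick at +x. Undersides of handle and blade level. This point: centre of the handle; it balances about 20 mm further to +x. In its compartment this point is at tray (0, 0, 11) mm and spatula x along tray x.
- spatula_tip (a point): Middle of the end of the spatula's blade, 106 mm along spatula x from the handle's centre.
- tray: Fixed white tray 190 x 130 mm, floor z=4, rails up to z=14 mm. Origin: under the place of the spatula handle's centre; x points to the blade end. Compartment inside x -54 to 112 mm: handle channel 23 mm wide with rails only at x -54 to -38, no rails (finger gap) to x 46, then a 36 mm wide part for the blade. Further rails at y=-58 and -98 hold a glass rod. Leave it.
- beaker: Glass beaker, 66 mm wide, 85 mm high; loose bystander, not part of the job, to be left where it stands.
- mortar: White ceramic mortar bowl, 90 mm wide, 50 mm high; loose bystander, not part of the job, to be left where it stands.
- amber_bottle: Amber bottle with white cap, 56 mm wide, 130 mm high; loose bystander, not part of the job, to be left where it stands.
- cream_jar: Squat white jar with blue lid, standing, 60 mm wide, 50 mm high; loose bystander, not part of the job, to be left where it stands.
- petri: Closed clear petri dish, 76 mm wide, 14 mm high; loose bystander, not part of the job, to be left where it stands.
- white_bottle: White bottle with blue cap, 60 mm wide, 150 mm high; loose bystander, not part of the job, to be left where it stands.
Mind the look-alikes: they are no part of the job. What is shaped like the part that bears jar5_center but red is not meant. Of the things that look like the part that bears spatula_mid, take the one that is farthest from the robot's base at the start.

How it is judged (in metres and radians):
On the way:
1. the retaining block is fully home under the lip while no jar is in the rack (y of block_toe in the frame of rack above 0.0825 m and x of block_toe in the frame of rack between -0.007 and 0.007 m and z of block_toe in the frame of rack between 0.009 and 0.017 m and angle between the y axis of block_mid and the y axis of rack, either way round below 0.15 rad and angle between block_mid's own z axis and vertical below 0.12 rad and horizontal distance between each of jar1_center, jar2_center, jar3_center, jar4_center, jar5_center, jar6_center and slot_low1 above 0.1 m), for 0.2 s.
At the end, for the whole second after the job is handed in: Block toe under the lip within 5 mm of the back wall, straight within 0.15 rad; every jar centre within 13 mm of a pyramid place, axis along rack x within 0.25 rad; spatula level in its compartment, handle centre within 12 mm lengthwise and 10 mm sideways; all at rest (y of block_toe in the frame of rack above 0.0825 m and x of block_toe in the frame of rack between -0.007 and 0.007 m and z of block_toe in the frame of rack between 0.009 and 0.017 m and angle between the y axis of block_mid and the y axis of rack, either way round below 0.15 rad and angle between block_mid's own z axis and vertical below 0.12 rad and x of spatula_mid in the frame of tray between -0.012 and 0.012 m and y of spatula_mid in the frame of tray between -0.01 and 0.01 m and z of spatula_mid in the frame of tray between 0.007 and 0.015 m and y of spatula_tip in the frame of tray between -0.012 and 0.012 m and x of spatula_tip in the frame of tray above 0.09 m and angle between spatula_mid's own z axis and vertical below 0.1 rad and linear speed of each of spatula, jar1, jar2, jar3, jar4, jar5, jar6 below 0.03 m/s and (distance between jar1_center and slot_low0 below 0.013 m or distance between jar1_center and slot_low1 below 0.013 m or distance between jar1_center and slot_low2 below 0.013 m or distance between jar1_center and slot_mid0 below 0.013 m or distance between jar1_center and slot_mid1 below 0.013 m or distance between jar1_center and slot_top below 0.013 m) and angle between the x axis of each of jar1_center, jar2_center, jar3_center, jar4_center, jar5_center, jar6_center and the x axis of rack, either way round below 0.25 rad and (distance between jar2_center and slot_low0 below 0.013 m or distance between jar2_center and slot_low1 below 0.013 m or distance between jar2_center and slot_low2 below 0.013 m or distance between jar2_center and slot_mid0 below 0.013 m or distance between jar2_center and slot_mid1 below 0.013 m or distance between jar2_center and slot_top below 0.013 m) and (distance between jar3_center and slot_low0 below 0.013 m or distance between jar3_center and slot_low1 below 0.013 m or distance between jar3_center and slot_low2 below 0.013 m or distance between jar3_center and slot_mid0 below 0.013 m or distance between jar3_center and slot_mid1 below 0.013 m or distance between jar3_center and slot_top below 0.013 m) and (distance between jar4_center and slot_low0 below 0.013 m or distance between jar4_center and slot_low1 below 0.013 m or distance between jar4_center and slot_low2 below 0.013 m or distance between jar4_center and slot_mid0 below 0.013 m or distance between jar4_center and slot_mid1 below 0.013 m or distance between jar4_center and slot_top below 0.013 m) and (distance between jar5_center and slot_low0 below 0.013 m or distance between jar5_center and slot_low1 below 0.013 m or distance between jar5_center and slot_low2 below 0.013 m or distance between jar5_center and slot_mid0 below 0.013 m or distance between jar5_center and slot_mid1 below 0.013 m or distance between jar5_center and slot_top below 0.013 m) and (distance between jar6_center and slot_low0 below 0.013 m or distance between jar6_center and slot_low1 below 0.013 m or distance between jar6_center and slot_low2 below 0.013 m or distance between jar6_center and slot_mid0 below 0.013 m or distance between jar6_center and slot_mid1 below 0.013 m or distance between jar6_center and slot_top below 0.013 m)); the robot touches nothing.
It fails at once if a bystander on the bench is shifted by more than 4 cm (distance of any of beaker, mortar, amber_bottle, cream_jar, petri, white_bottle from where it was at the start of the episode above 0.04 m).
Of jar1, jar2, jar3, jar4, jar5, jar6 only 4 to 6 are there at a start; the rules pass over those that are not, and their reading is None.
At some moment in a run one of block, spatula may be knocked a few centimetres aside while the robot is not near it.
It also fails if it takes over 210 s, if anything falls off the work surface, if the arm or the gripper's body presses on something with over 40 N, if the wrist force passes 120 N, or if a joint passes its speed limit or range.

ROBOT

A 6-joint arm with a two-finger parallel gripper is mounted at the origin on the work surface. World frame = base frame: x ahead of the robot, y to its left, z up, the work surface at z = 0. Lengths are in m, angles in degrees, forces in N, time in s.
With the tool pointing down it reaches from about 0.3 to 0.875 m from the base axis. Payload 6.4 kg.
Tool frame: the origin (TCP) lies midway between the tips of the shut fingers; the grasp point (between the pads) lies 19 mm behind it; z points along the fingers, x is the direction in which the jaws open and shut, and the axes are right-handed (so a half turn about z gives the same grasp; the last joint's range is limited). The gripper opens to 85 mm and grips with 20 to 120 N. Pads are 22 mm wide; open, the fingers measure 114 mm over their backs; the gripper's body (76 mm by 85 mm) begins 54 mm behind the grasp point. The pads swing forward as they close: fully open they stand 13 mm farther back than shut.
Start: joints at [65.014, 10.359, 92.074, -0, 77.567, -11.82], TCP at [0.131, 0.56, 0.231] pointing down, gripper open.
Joint ranges: [-171.53, 171.53], [-51.25, 118.39], [17.06, 147.69], [-65.23, 245.23], [0, 150.52], [-178.68, 178.68]. Speed limits (degrees/s): [147.25, 147.25, 172.46, 180, 180, 180].

INTERFACE

Orientations are given as [roll, pitch, yaw] about the fixed x, y, z axes, in that order (R = Rz(yaw) Ry(pitch) Rx(roll)).
In Python, from bench import observe, eyes, hand_in gives the robot as it stands.
- The arm moves only by the tool servo_tool, never from a script. Its argument "commands" is a list of rows, each a list of 7 numbers: the turn, a rotation vector about the world's x, y, z as a fraction of full scale, then the shift along the world's x, y, z as a fraction of full scale, then the opening, from 0 (shut) to 1 (fully open). A call has 1 to 20 rows; each row shifts and turns the pose as measured when the row begins; what a row does not reach is not made up. Full scale, the value 1, is 2 cm for a shift and 0.1 rad for a turn. A row lasts 1/12 s, in which the tool goes at most 41.7 mm and 7.16 degrees, less where a joint would pass 70% of its speed; a pose out of reach is approached as far as the arm can. A call with a number of a shift or a turn outside -1 to 1 is refused whole. A call with a gripper value outside its range is refused whole. The fingers move at their own pace and stop on an object; "grip_force" is the grip in N (left out, the last holds). Time passes only in rows, so rows that do not move let the fingers close. It gives the time, the measured TCP pose, the force and the opening at its end, in the units of the state.
- observe(): the state, without advancing time (a new reading comes with each control period).
- eyes.snapshot(name): name is "scene" or "top"; returns a dict with "frame" (480x640x3 uint8, blue, green, red), "fov_y" (degrees; the focal length in pixels is half the picture's height over the tangent of half this angle, whatever the lens; pixels are square), "cx", "cy" (the principal point, pixels), "cam_to_world" (4x4, takes a point from camera to world coordinates). Camera axes: x right, y down, z forward; pixel columns grow to the right and rows downward; lengths in m; the calibration is good to about 2 mm. A picture is of the moment at which its call begins. There is no depth.
- hand_in(): hands the job in, once; it reports no verdict.
The state is a dict: "time": time; "qpos": joint angles; "joint_vel": joint speeds; "effort": joint torques, N m; "ee_pos": TCP position; "eef_rot": TCP orientation; "force": force on the tool from outside, world axes, zero at the start; "moment": the same for the moment, N m; "grip_width": finger opening in m.
Only numpy, scipy, OpenCV 4.12 (cv2) and the standard library are available. Lean on these libraries where they do the work, as an engineer would, in place of code of your own. Each camera call takes 0.05 s, during which the arm holds its last target. There are 200 camera calls.

## Working session

There is one attempt and no reset: what is moved stays moved. The work goes in short steps, Python scripts to look and compute and a tool call to move; the robot and the scene stay as the last step left them, time stands still between calls to the robot, and variables do not carry over. Pictures are saved under pics/ and viewed, about 12 in all and at most 16, crops included, and the job is handed in when it is done.

Besides the shell and the picture viewer there is one more tool, called after ">>>" by a JSON object that holds its "name" and its "arguments". servo_tool: Moves the arm, as the interface text tells. Shift numbers are shares of 2 cm and turn numbers shares of 0.1 rad, none past 1 either way. Its arguments: {"type":"object","properties":{"commands":{"type":"array","items":{"type":"array","items":{"type":"number"}}},"grip_force":{"type":"number"}},"required":["commands"]}

```bash
mkdir -p pics; ls; python3 - <<'E'
from bench import observe, eyes
import cv2,numpy as np
print(observe())
for n in("scene","top"):
    s=eyes.snapshot(n); cv2.imwrite(f"pics/{n}0.png",s["frame"]); print(n,s["fov_y"],s["cx"],s["cy"],np.round(s["cam_to_world"],4).tolist(),[k for k in s])
E
```

```text
pics
{'time': 0.0, 'qpos': array([ 6.50129771e+01,  1.04024048e+01,  9.21320142e+01,  1.93700801e-03,
        7.75656013e+01, -1.18185599e+01]), 'joint_vel': array([-0.03156205, -0.03869378,  0.03746904,  0.06164377, -0.00564782,
       -0.03806355]), 'effort': array([-4.12118179e-04, -4.44865251e+01, -3.51334226e+01, -1.79168856e-04,
        9.04074346e-03, -1.82702058e-05]), 'ee_pos': array([0.13071633, 0.55938685, 0.2303761 ]), 'eef_rot': array([-1.79977664e+02,  9.75127843e-02,  7.68311373e+01]), 'force': array([-0.37596573,  0.02935974,  0.06943981]), 'moment': array([0.00340767, 0.042339  , 0.05521164]), 'grip_width': 0.08517532695411138}
scene 51.91798230220262 323.1739704544645 237.33258717477807 [[0.3919, 0.4817, -0.7838, 1.2527], [0.92, -0.2124, 0.3295, -0.3094], [-0.0078, -0.8502, -0.5264, 0.6382], [0.0, 0.0, 0.0, 1.0]] ['frame', 'fov_y', 'cx', 'cy', 'cam_to_world']
top 52.40157960660663 318.6353147594095 243.72082522363007 [[-0.0385, -0.9785, 0.2027, 0.2445], [-0.9993, 0.0385, -0.0043, 0.0222], [-0.0036, -0.2028, -0.9792, 1.1257], [0.0, 0.0, 0.0, 1.0]] ['frame', 'fov_y', 'cx', 'cy', 'cam_to_world']
```

View pics/top0.png

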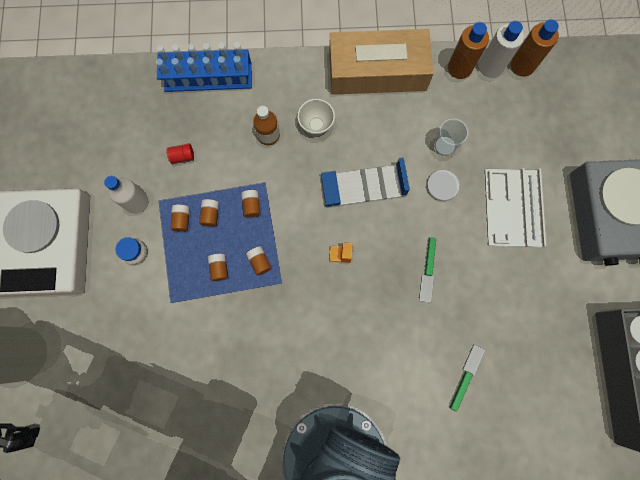

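View pics/scene0.png

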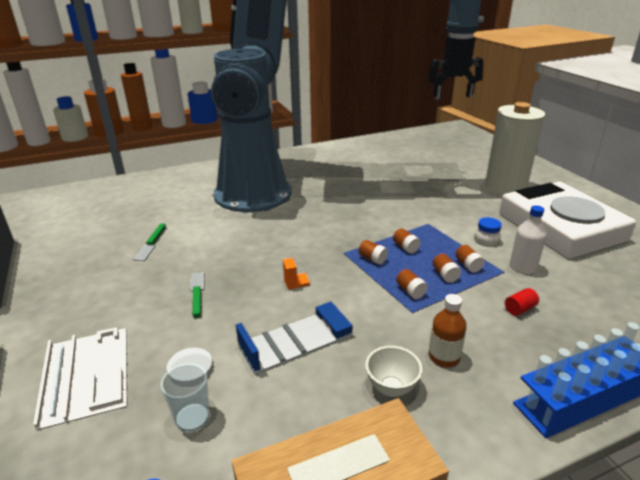

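Top view: five amber jars on the mat (~(180,218),(209,212),(250,203),(218,267),(259,260)), red decoy (180,153), orange block (341,253), rack (365,185) with the lip at left, target spatula (430,268), tray (515,208). I'll zoom in for corners.

```bash
cat > h.py <<'E'
import cv2,numpy as np
from bench import observe, eyes
class V:
    def __init__(s,n,save=None):
        d=eyes.snapshot(n); s.f=d["frame"]; s.T=np.array(d["cam_to_world"]); h=s.f.shape[0]
        s.k=h/2/np.tan(np.radians(d["fov_y"])/2); s.c=np.array([d["cx"],d["cy"]])
        if save: cv2.imwrite(save,s.f)
    def w(s,p,z):
        r=s.T[:3,:3]@np.r_[(np.asarray(p,float)-s.c)/s.k,1]; return (s.T[:3,3]+r*(z-s.T[2,3])/r[2])
    def p(s,P):
        q=s.T[:3,:3].T@(np.asarray(P,float)-s.T[:3,3]); return q[:2]/q[2]*s.k+s.c
    def crop(s,x0,y0,x1,y1,m,name):
        im=cv2.resize(s.f[y0:y1,x0:x1],None,fx=m,fy=m,interpolation=cv2.INTER_CUBIC)
        cv2.imwrite(name,im)
    def mask(s,lo,hi):
        return cv2.inRange(cv2.cvtColor(s.f,cv2.COLOR_BGR2HSV),np.array(lo),np.array(hi))
def blobs(m,a=15):
    n,l,st,c=cv2.connectedComponentsWithStats(m)
    out=[]
    for i in range(1,n):
        if st[i,4]>=a:
            pts=np.argwhere(l==i)[:,::-1].astype(np.float32)
            out.append((c[i],st[i,4],cv2.minAreaRect(pts)))
    return out
E
python3 - <<'E'
from h import *
v=V("top"); v.crop(310,140,550,310,3.3,"pics/c1.png"); v.crop(160,185,285,300,5,"pics/c2.png")
for n,lo,hi in(("orange",(9,180,120),(18,255,255)),("green",(45,120,60),(75,255,255)),("amber",(4,120,40),(16,255,200)),("blue",(100,170,60),(120,255,255))):
    for b in blobs(v.mask(lo,hi)):
        print(n,np.round(b[0],1),b[1],[np.round(x,1) for x in b[2]],np.round(v.w(b[0],0.015),3))
E
```

```text
orange [543.1  36.4] 221 [array([544.2,  35. ]), array([26.4, 18.9]), np.float64(32.7)] [ 0.99  -0.574  0.015]
orange [473.9  39.2] 222 [array([474.7,  37.6]), array([26.1, 18.4]), np.float64(23.6)] [ 0.99  -0.398  0.015]
orange [250.4 205.2] 177 [array([250. , 205.5]), array([15., 12.]), np.float64(90.0)] [0.574 0.175 0.015]
orange [204.1 214.8] 82 [array([204.4, 214.9]), array([ 6.3, 14.9]), np.float64(11.3)] [0.555 0.284 0.015]
orange [211.7 214.5] 53 [array([212.5, 215. ]), array([ 5., 14.]), np.float64(0.0)] [0.555 0.266 0.015]
orange [177.7 219.5] 136 [array([178.5, 220. ]), array([14., 13.]), np.float64(90.0)] [0.546 0.346 0.015]
orange [340.2 250.5] 116 [array([341.6, 252.1]), array([16. , 22.1]), np.float64(72.9)] [ 0.457 -0.032  0.015]
orange [259.4 263. ] 180 [array([259.4, 263. ]), array([16.2, 11.8]), np.float64(66.8)] [0.435 0.156 0.015]
orange [213.8 270.7] 84 [array([214.1, 270.4]), array([15.3,  6.1]), np.float64(82.9)] [0.421 0.261 0.015]
orange [221.2 269. ] 60 [array([221.1, 269.3]), array([15.3,  4.3]), np.float64(82.9)] [0.424 0.244 0.015]
green [430.4 256.6] 24
[... 2395 characters left out ...]
ay([12.7, 20.6]), np.float64(29.7)] [ 1.01  -0.5    0.015]
blue [207.3  72.4] 2170 [array([203.8,  70.3]), array([38.6, 94.2]), np.float64(87.6)] [0.924 0.28  0.015]
blue [403.9 174.4] 99 [array([403.7, 174.5]), array([32.1,  4.6]), np.float64(79.4)] [ 0.636 -0.193  0.015]
blue [332.3 189.6] 168 [array([330.5, 188.3]), array([32.5, 14. ]), np.float64(81.3)] [ 0.605 -0.02   0.015]
blue [111.6 182.7] 143 [array([111.8, 182.8]), array([13.4, 11.3]), np.float64(45.0)] [0.643 0.506 0.015]
blue [329.7 181.5] 33 [array([330.4, 181.6]), array([12.6,  5.3]), np.float64(76.0)] [ 0.625 -0.015  0.015]
blue [127.9 248.9] 434 [array([128., 249.]), array([22.6, 22.6]), np.float64(45.0)] [0.48  0.461 0.015]
```

View pics/c1.png

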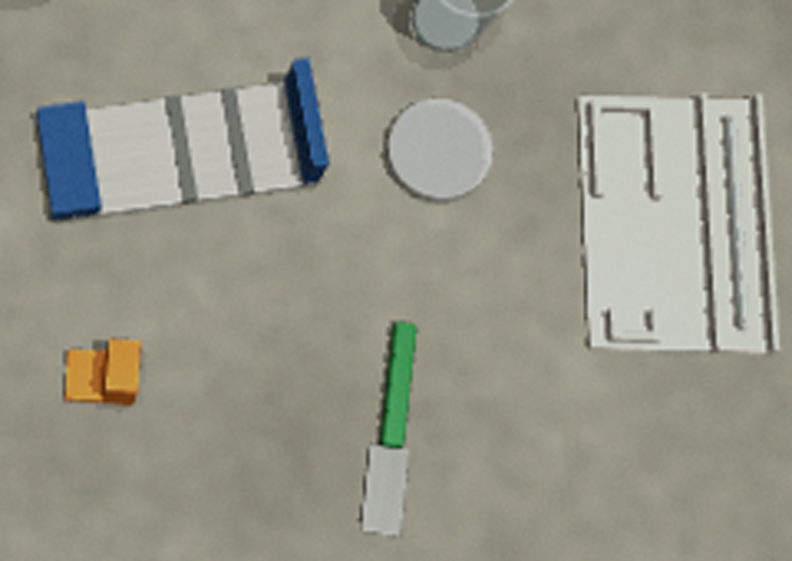

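View pics/c2.png

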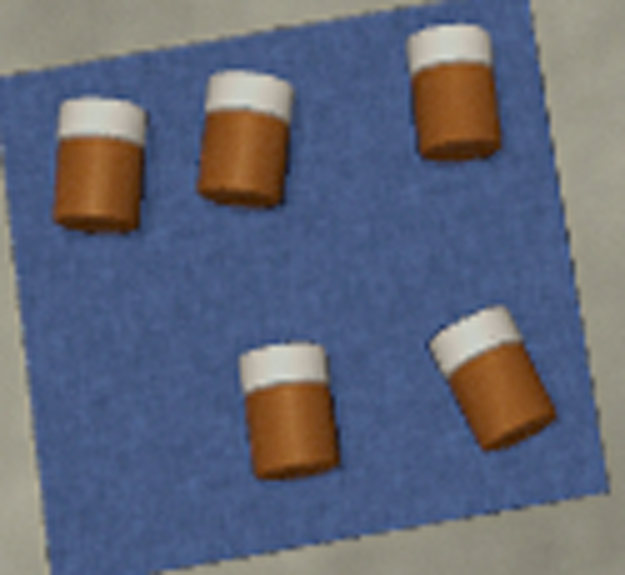

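Crop 1: lip at crop-left of the rack, stop right, block toe pointing left (+y), spatula blade pointing to −x while the tray's blade part is at +x. Crop 2: five jars, axes roughly along world x. Next I fit poses.

```bash
cat > fit.py <<'E'
from h import *
from scipy.optimize import least_squares
def fit(v,obj,img,x0):
    obj=np.array(obj,float)/1000; img=np.array(img,float)
    def P(a):
        c,s=np.cos(a[2]),np.sin(a[2])
        return np.array([v.p([a[0]+c*o[0]-s*o[1],a[1]+s*o[0]+c*o[1],o[2]]) for o in obj])
    r=least_squares(lambda a:(P(a)-img).ravel()*[1],x0,loss="soft_l1")
    return r.x,P(r.x)-img
def jars(v,bg=None):
    hsv=cv2.cvtColor(v.f,cv2.COLOR_BGR2HSV); m=cv2.inRange(hsv,np.array((95,90,30)),np.array((125,255,255)))
    m=cv2.morphologyEx(m,cv2.MORPH_OPEN,np.ones((3,3)))
    n,l,st,c=cv2.connectedComponentsWithStats(m); i=[k for k in range(1,n) if 150<c[k][0]<290 and 185<c[k][1]<300 and st[k,4]>2000][0]
    mm=(l==i).astype(np.uint8); hull=np.zeros_like(mm)
    cn=cv2.findContours(mm,cv2.RETR_EXTERNAL,cv2.CHAIN_APPROX_NONE)[0]
    cv2.fillConvexPoly(hull,cv2.convexHull(np.vstack(cn)),1); hull=cv2.erode(hull,np.ones((5,5)))
    out=[]
    for c,a,r in blobs(((hull==1)&(mm==0)).astype(np.uint8)*255,150):
        b=cv2.boxPoints(r); w=np.array([v.w(p,.023)[:2] for p in b]); e=[w[1]-w[0],w[2]-w[1]]
        L=[np.linalg.norm(x) for x in e]; d=e[int(np.argmax(L))]; d=d*np.sign(d[0])
        out.append((v.w(c,.023)[:2],np.degrees(np.arctan2(d[1],d[0])),np.round(np.array(sorted(L))*1000)))
    return out
E
python3 - <<'E'
from fit import *
v=V("top"); C=lambda L:[(310+x/3.3-.35,140+y/3.3-.35) for x,y in L]
np.set_printoptions(precision=4,suppress=True)
a,r=fit(v,[(40,62.5,27),(40,97.5,27),(-40,97.5,27),(-40,62.5,27),(40,-3.5,12),(-40,-3.5,12),(40,-44.5,12),(-40,-44.5,12)],C([(85,102),(37,108),(51,218),(99,213),(173.5,97.5),(190,202.5),(229.5,90.5),(246.5,194.5)]),[.6,-.1,.1])
print("rack",a,np.degrees(a[2]));print(r.T)
a,r=fit(v,[(18,38,10),(-18,38,10),(18,11,55),(18,-11,55),(-18,-11,55),(-18,11,55)],C([(66,350),(65,401),(109,340),(142,340),(138,393),(105,390)]),[.45,-.03,0])
print("block",a,np.degrees(a[2]));print(r.T)
a,r=fit(v,[(-45,8,14),(-45,-8,14),(106,14,4),(106,-14,4)],C([(416,324),(394,322),(362,530),(400,534)]),[.43,-.24,3.0])
print("spat",a,np.degrees(a[2]));print(r.T)
for j in jars(v):print("jar",j)
v.crop(475,155,555,255,6,"pics/tray.png")
E
```

```text
rack [ 0.6132 -0.0948  0.0978] 5.606013250377103
[[-0.2076 -0.2687  0.1666  0.4303 -0.0683  0.1186 -0.2137  0.0511]
 [ 0.2959  0.4    -0.7565 -1.2144  0.2628  0.0997  0.1682  0.2503]]
block [ 0.4482 -0.0452 -0.0935] -5.3589326692151324
[[ 0.3861 -0.0908 -0.2336 -0.4294  0.1195  0.2499]
 [ 0.0182 -0.2446 -0.2989  0.2217 -0.0397  0.3406]]
spat [ 0.4356 -0.2416  2.9913] 171.3908938564238
[[ 0.0943 -0.0981 13.9    -9.8362]
 [-0.3867 -0.5221  2.4308 -0.1454]]
jar (array([0.5764, 0.174 ]), np.float64(5.295469734608821), array([41., 68.]))
jar (array([0.5576, 0.272 ]), np.float64(-5.526309094002018), array([42., 66.]))
jar (array([0.5481, 0.3401]), np.float64(-1.7605210092569992), array([43., 66.]))
jar (array([0.4397, 0.1575]), np.float64(24.999184299377085), array([41., 64.]))
jar (array([0.4282, 0.2509]), np.float64(7.455464141306889), array([41., 64.]))
```

View pics/tray.png

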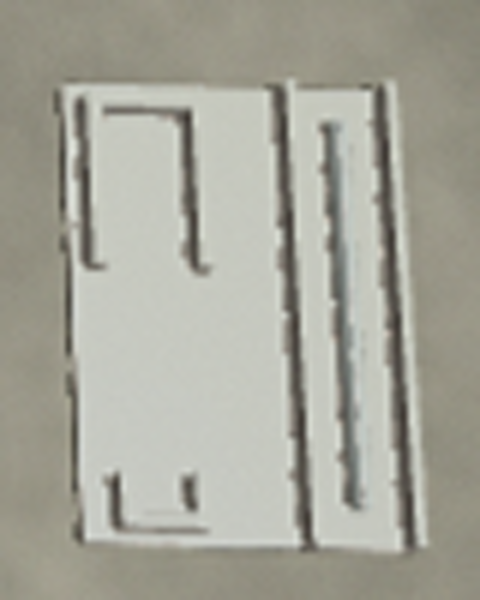

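Tray zoom: blade compartment at top-left (rails at crop x≈80 and ≈185), handle end at bottom (row ≈530), rod rails at right. I fit the tray and check by overlay.

```bash
python3 - <<'E'
from fit import *
np.set_printoptions(precision=4,suppress=True)
v=V("top"); C=lambda L:[(310+x/3.3-.35,140+y/3.3-.35) for x,y in L]
D=lambda L:[(475+x/6-.42,155+y/6-.42) for x,y in L]
s,r=fit(v,[(-45,8,14),(-45,-8,14),(106,-14,4),(106,14,4)],C([(416,324),(394,322),(362,530),(400,534)]),[.43,-.24,3.0])
print("spat",s,np.degrees(s[2]));print(r.T)
o=[(112,21,4),(46,21,4),(112,-18,4),(46,-18,4),(-38,14.5,4),(-38,-11.5,4),(-57,14.5,4),(46,-56.5,4),(-30,-56.5,4),(110,-56.5,4),(46,-96.5,4),(-30,-96.5,4),(110,-96.5,4)]
i=[(79,112),(83,269),(181,112),(188,269),(108,473),(184,473),(112,532),(282,269),(297,460),(275,112),(384,269),(399,460),(375,112)]
t,r=fit(v,o,D(i),[.58,-.44,0]);print("tray",t,np.degrees(t[2]));print(r.T*6)
m=6; im=cv2.resize(v.f[155:255,475:555],None,fx=m,fy=m,interpolation=cv2.INTER_CUBIC)
def box(x0,x1,y0,y1,z,col):
    c,s_=np.cos(t[2]),np.sin(t[2]); P=[]
    for x,y in((x0,y0),(x1,y0),(x1,y1),(x0,y1)):
        P.append((v.p([t[0]+(c*x-s_*y)/1e3,t[1]+(s_*x+c*y)/1e3,z/1e3])-[475,155]+.5)*m-.5)
    cv2.polylines(im,[np.int32(np.round(P))],True,col,1)
for z,col in((4,(0,0,255)),(14,(0,200,0))):
    box(46,112,18,21,z,col);box(46,112,-21,-18,z,col);box(-54,-38,11.5,14.5,z,col);box(-54,-38,-14.5,-11.5,z,col);box(112,115,-18,18,z,col);box(-57,-54,-14,14,z,col)
    box(-66,124,-59.5,-56.5,z,col);box(-66,124,-99.5,-96.5,z,col)
cv2.imwrite("pics/tray2.png",im)
E
```

```text
spat [ 0.4363 -0.2403  2.9585] 169.50813948419614
[[ 0.1458 -0.0277 -0.4017  0.2663]
 [-0.4849 -0.8385  0.3734  0.9243]]
tray [ 0.5225 -0.4127 -0.0592] -3.39399310686286
[[  0.7871   5.0045  -4.1884  -1.8558   7.3355  -2.2667   5.8639   1.0757
   -1.6081  -2.0462  -0.1637  -1.4945  -2.3974]
 [ -2.2053  -1.9259  -0.4237  -0.0831  -0.1366   1.1463 -11.8114   1.7372
   -3.4784   6.0533   3.6293  -1.5108   7.8843]]
```

View pics/tray2.png

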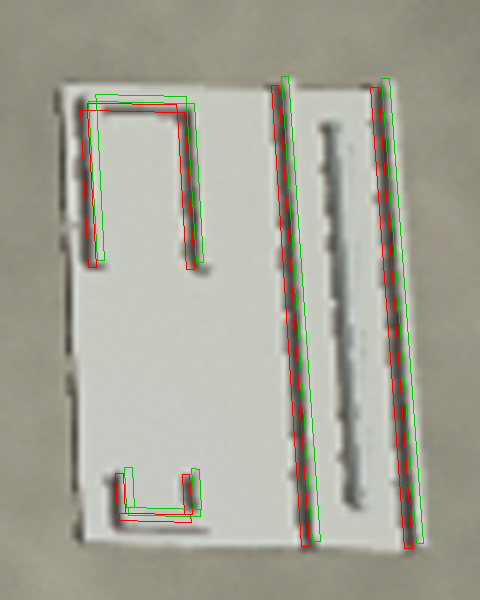

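Tray fit agrees with the picture to ~2 mm. All poses known; moving toward the block.

>>> {"name": "servo_tool", "arguments": {"commands": [[0,0,-0.72,0.52,-1,-0.1,0.8],[0,0,-0.72,0.52,-1,-0.1,0.8],[0,0,-0.72,0.52,-1,-0.1,0.8],[0,0,-0.72,0.52,-1,-0.1,0.8],[0,0,-0.72,0.52,-1,-0.1,0.8],[0,0,-0.72,0.52,-1,-0.1,0.8],[0,0,-0.72,0.52,-1,-0.1,0.8],[0,0,-0.72,0.52,-1,-0.1,0.8],[0,0,-0.72,0.52,-1,-0.1,0.8],[0,0,-0.72,0.52,-1,-0.1,0.8],[0,0,-0.72,0.52,-1,-0.1,0.8],[0,0,-0.72,0.52,-1,-0.1,0.8],[0,0,-0.72,0.52,-1,-0.1,0.8],[0,0,-0.72,0.52,-1,-0.1,0.8],[0,0,-0.72,0.52,-1,-0.1,0.8],[0,0,-0.72,0.52,-1,-0.1,0.8],[0,0,-0.72,0.52,-1,-0.1,0.8],[0,0,-0.72,0.52,-1,-0.1,0.8],[0,0,-0.72,0.52,-1,-0.1,0.8],[0,0,-0.72,0.52,-1,-0.1,0.8]], "grip_force": 40}}

```text
time: 1.92
ee_pos: [0.3423, 0.1433, 0.1891]
eef_rot: [-179.9, -0.3, -9.2]
force: [0.2, -0.5, -0.1]
grip_width: 0.0683
```

>>> {"name": "servo_tool", "arguments": {"commands": [[0,0,0.06,0.5,-0.92,-0.4,0.8],[0,0,0.06,0.5,-0.92,-0.4,0.8],[0,0,0.06,0.5,-0.92,-0.4,0.8],[0,0,0.06,0.5,-0.92,-0.4,0.8],[0,0,0.06,0.5,-0.92,-0.4,0.8],[0,0,0.06,0.5,-0.92,-0.4,0.8],[0,0,0.06,0.5,-0.92,-0.4,0.8],[0,0,0.06,0.5,-0.92,-0.4,0.8],[0,0,0.06,0.5,-0.92,-0.4,0.8],[0,0,0.06,0.5,-0.92,-0.4,0.8],[0,0,0,0,0,0,0.8],[0,0,0,0,0,0,0.8]]}}

```text
time: 2.92
ee_pos: [0.4485, -0.0551, 0.1067]
eef_rot: [-179.9, -0.7, -6.2]
force: [-0.4, -0.4, -0.3]
grip_width: 0.0685
```

```bash
python3 - <<'E'
from h import *
v=V("top","pics/a1.png");
for n,lo,hi in(("orange",(9,180,120),(18,255,255)),("green",(45,120,60),(75,255,255))):
    for b in blobs(v.mask(lo,hi)):
        if b[0][1]>200: print(n,np.round(b[0],1),b[1])
s=V("scene","pics/a2.png"); s.crop(230,180,430,330,4,"pics/a3.png"); o=observe(); print(o["ee_pos"],o["eef_rot"])
E
```

```text
orange [250.7 205.4] 205
orange [207.6 214.9] 156
orange [178.4 219.7] 155
orange [337.7 250.3] 97
orange [259.6 263. ] 200
orange [213.2 271. ] 91
orange [222.  269.3] 74
green [430.4 256.5] 251
green [461.3 390.7] 283
[ 0.44849118 -0.05442754  0.10712815] [-179.89741767   -0.72234815   -6.14916334]
```

View pics/a3.png

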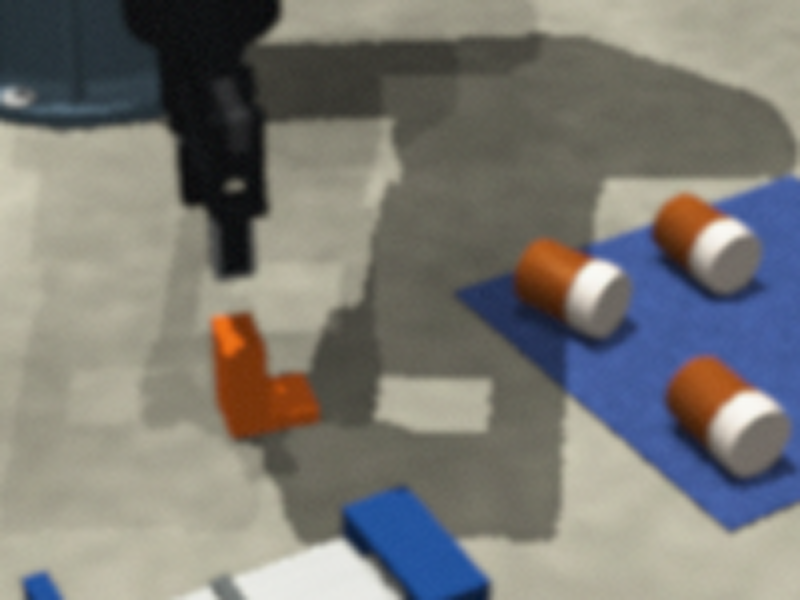

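The picture shows the open gripper centred above the block (crop ~(240,370)), nothing knocked. Descend and grip.

>>> {"name": "servo_tool", "arguments": {"commands": [[0,0.12,0.14,0,0.28,-0.8,0.75],[0,0,0,0,0,-0.9,0.75],[0,0,0,0,0,-0.9,0.75],[0,0,0,0,0,-0.9,0.75],[0,0,0,0,0,-0.8,0.75],[0,0,0,0,0,-0.2,0.75],[0,0,0,0,0,0,0.3],[0,0,0,0,0,0,0.3],[0,0,0,0,0,0,0.2],[0,0,0,0,0,0,0.2],[0,0,0,0,0,0,0.2],[0,0,0,0,0,0,0.2]]}}

```text
time: 4.02
ee_pos: [0.4509, -0.0423, 0.0226]
eef_rot: [179.9, -0.8, -4.8]
force: [-0.3, -0.6, -1.7]
grip_width: 0.0359
```

>>> {"name": "servo_tool", "arguments": {"commands": [[0,0.1,0,0,0,1,0.2],[0,0,0,0,0,1,0.2],[0,0,0,0,0,1,0.2],[0,0,0.2,0.85,-0.18,0.2,0.2],[0,0,0.2,0.85,-0.18,0,0.2],[0,0,0.2,0.85,-0.18,0,0.2],[0,0,0.2,0.85,-0.18,0,0.2],[0,0,0.2,0.85,-0.18,0,0.2],[0,0,0.2,0.85,-0.18,0,0.2],[0,0,0.2,0.85,-0.18,0,0.2],[0,0,0.2,0.85,-0.18,0,0.2],[0,0,0.2,0.85,-0.18,0,0.2],[0,0,0,0,0,0,0.2],[0,0,0,0,0,0,0.2],[0,0,0,0,0,0,0.2],[0,0,0,0,0,0,0.2]]}}

```text
time: 5.35
ee_pos: [0.6093, -0.0767, 0.0935]
eef_rot: [179.7, -0.3, 5.9]
force: [-0.0, -0.6, -1.4]
grip_width: 0.0355
```

```bash
cat > st.py <<'E'
from h import *
o=observe(); print(o["time"],np.round(o["ee_pos"],4),np.round(o["eef_rot"],1),np.round(o["joint_vel"],1),round(o["grip_width"],4),np.round(o["force"],1))
E
python3 st.py
```

```text
5.35 [ 0.6093 -0.0767  0.0935] [179.7  -0.3   5.9] [-0.1 -0.5  0.9 -0.1  0.   0.2] 0.0355 [-0.  -0.6 -1.4]
```

>>> {"name": "servo_tool", "arguments": {"commands": [[0,0,0,0.09,0.1,-0.8,0.2],[0,0,0,0,0,-0.8,0.2],[0,0,0,0,0,-0.8,0.2],[0,0,0,0,0,-0.5,0.2],[0,0,0,0,0,0,0.2],[0,0,0,0,0,0,0.2]]}}

```text
time: 5.85
ee_pos: [0.6078, -0.0736, 0.0352]
eef_rot: [179.7, -0.3, 5.8]
force: [-0.5, -0.4, -0.4]
grip_width: 0.0355
```

```bash
python3 - <<'E'
from h import *
s=V("scene"); s.crop(220,250,380,370,5,"pics/b1.png"); t=V("top"); t.crop(300,140,460,260,5,"pics/b2.png")
cv2.imwrite("pics/b.png",cv2.resize(np.vstack([cv2.imread("pics/b1.png"),cv2.imread("pics/b2.png")]),None,fx=.5,fy=.5))
E
python3 st.py
```

```text
5.95 [ 0.6083 -0.0737  0.0358] [179.7  -0.4   5.8] [ 0.  -0.4 -0.7  0.1 -0.3  0. ] 0.0361 [-0.6 -0.2 -1.5]
```

View pics/b.png

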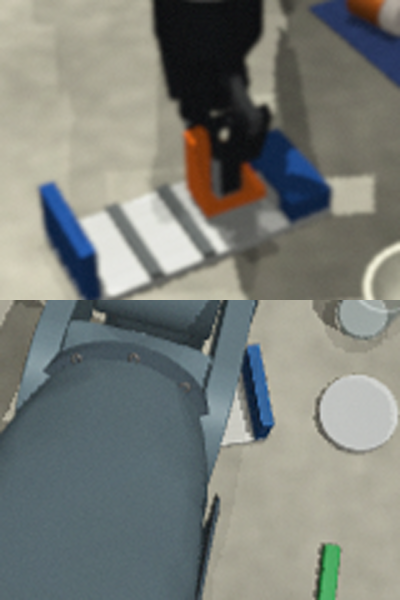

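Block stands over the rack floor just in front of the lip (top image half hidden by the arm). Correct x slightly, lower, slide.

>>> {"name": "servo_tool", "arguments": {"commands": [[0,0.06,0,0.16,0,-0.12,0.2],[0,0,0,0,0,-0.1,0.2],[0,0,0,0,0,-0.05,0.2],[0,0,0,0,0,0,0.2]]}}

```text
time: 6.28
ee_pos: [0.6141, -0.0744, 0.0332]
eef_rot: [179.6, -0.3, 5.8]
force: [-0.3, 0.6, -0.4]
grip_width: 0.0354
```

>>> {"name": "servo_tool", "arguments": {"commands": [[0,0,0,-0.08,0,-0.1,0.2],[0,0,0,0,0,0,0.2],[0,0,0,0,0,0,0.2]]}}

```text
time: 6.53
ee_pos: [0.6129, -0.0746, 0.0316]
eef_rot: [179.6, -0.3, 5.8]
force: [0.8, 0.2, -1.2]
grip_width: 0.0357
```

```bash
python3 st.py
```

```text
6.5333 [ 0.6129 -0.0746  0.0316] [179.6  -0.3   5.8] [ 0.   0.1  0.5 -0.1  0.  -0. ] 0.0357 [ 0.8  0.2 -1.2]
```

>>> {"name": "servo_tool", "arguments": {"commands": [[0,0,0,-0.06,0.4,-0.04,0.2],[0,0,0,-0.06,0.4,0,0.2],[0,0,0,-0.06,0.4,0,0.2],[0,0,0,0,0,0,0.2]]}}

```text
time: 6.87
ee_pos: [0.6085, -0.0483, 0.0306]
eef_rot: [179.6, -0.3, 5.7]
force: [-0.0, -0.6, -0.5]
grip_width: 0.0357
```

>>> {"name": "servo_tool", "arguments": {"commands": [[0,0,0,0,0.2,0,0.2],[0,0,0,0,0.2,0,0.2],[0,0,0,0,0.2,0,0.2],[0,0,0,0,0.1,0,0.2]]}}

```text
time: 7.2
ee_pos: [0.6091, -0.0401, 0.0316]
eef_rot: [178.8, -0.3, 6.0]
force: [0.9, -6.1, -4.9]
grip_width: 0.0356
```

>>> {"name": "servo_tool", "arguments": {"commands": [[0,0,0,0,0.15,-0.1,0.2],[0,0,0,0,0.15,-0.1,0.2],[0,0,0,0,0,0,0.2]]}}

```text
time: 7.45
ee_pos: [0.6106, -0.0407, 0.0309]
eef_rot: [178.1, -0.4, 6.1]
force: [0.3, 0.2, -1.5]
grip_width: 0.0358
```

>>> {"name": "servo_tool", "arguments": {"commands": [[0,0,0,0,0,0,0.6],[0,0,0,0,0,0,0.7],[0,0,0,0,0,0,0.8],[0,0,0,0,0,0,0.9],[0.2,0,0,0,0,0.8,1],[0.1,0,0,0,0,1,1],[0,0,0,0,0,1,1],[0,0,0,0,0,1,1],[0,0,0,0,0,1,1],[0,0,0.1,-0.8,1,0,1],[0,0,0.1,-0.8,1,0,1],[0,0,0.1,-0.8,1,0,1],[0,0,0.1,-0.8,1,0,1],[0,0,0.1,-0.8,1,0,1],[0,0,0.1,-0.8,1,0,1],[0,0,0.1,-0.8,1,0,1],[0,0,0.1,-0.8,1,0,1],[0,0,0.1,-0.8,1,0,1],[0,0,0,0,0,0,1],[0,0,0,0,0,0,1]]}}

```text
time: 9.12
ee_pos: [0.4587, 0.1513, 0.1307]
eef_rot: [-179.8, -0.8, 11.5]
force: [1.1, -0.9, -0.2]
grip_width: 0.0856
```

```bash
python3 st.py; python3 - <<'E'
from h import *
t=V("top"); t.crop(310,140,430,220,6,"pics/d.png")
for b in blobs(t.mask((45,120,60),(75,255,255))): print(b[0])
E
```

```text
9.1167 [0.4587 0.1513 0.1307] [-179.8   -0.8   11.5] [ 2.4 -1.1  1.6  0.8  0.7  0.8] 0.0856 [ 1.1 -0.9 -0.2]
[430.404 256.388]
[461.33802817 390.75704225]
```

View pics/d.png

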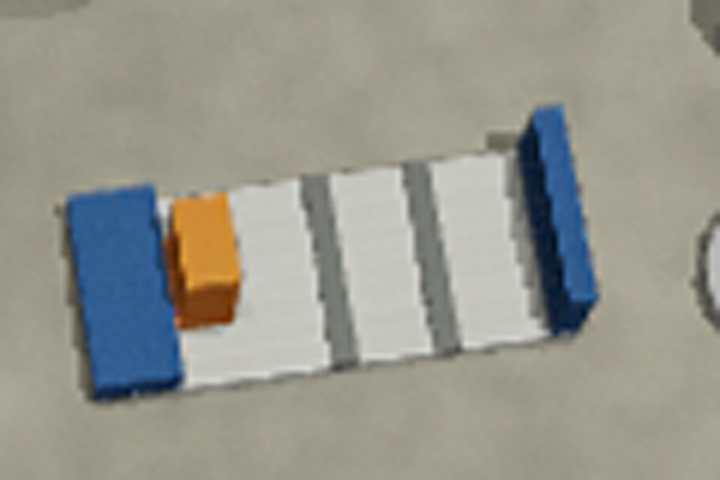

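Block's column is against the lip (crop column top (173,203)-(240,282)); numeric check.

```bash
python3 - <<'E'
from fit import *
t=V("top"); C=lambda L:[(310+x/6-.42,140+y/6-.42) for x,y in L]
o=[(18,11,55),(18,-11,55),(-18,-11,55),(-18,11,55)]
a,r=fit(t,[(x,y,z+8) for x,y,z in o]+[(-18,-11,8)],C([(173,203),(228,194),(241,282),(186,291),(234,321)]),[.6,-.05,.1])
print(a,r.T)
d=a[:2]-[.6132,-.0948];c,s=np.cos(.0978),np.sin(.0978);print("in rack",c*d[0]+s*d[1],-s*d[0]+c*d[1],a[2]-.0978)
E
```

```text
[ 0.61138    -0.046256    0.10927671] [[-0.33915195 -0.03359479  0.31330568 -0.05263203  0.11196069]
 [-0.31113063 -0.16411534 -0.00780071 -0.13827621  0.79734712]]
in rack 0.002928732447360689 0.04848973651130286 0.011476713898893737
```

>>> {"name": "servo_tool", "arguments": {"commands": [[0,0.1,0.6,-0.32,0.1,-0.5,1],[0,0,0.6,-0.32,0.1,-0.5,1],[0,0,0.6,-0.32,0.1,-0.5,1],[0,0,0.5,0,0,0,1],[0,0,0,0,0,0,1],[0,0,0,0,0,0,1]]}}

```text
time: 9.72
ee_pos: [0.4452, 0.1522, 0.1003]
eef_rot: [-179.7, -0.4, 24.7]
force: [-0.4, 0.1, -0.8]
grip_width: 0.0852
```

>>> {"name": "servo_tool", "arguments": {"commands": [[0,0,0,-0.15,0.15,-0.8,1],[0,0,0,-0.12,0.12,-0.8,1],[0,0,0,0,0,-0.8,1],[0,0,0,0,0,-0.8,1],[0,0,0,0,0,-0.8,1],[0,0,0,0,0,-0.6,1],[0,0,0,0,0,0,1],[0,0,0,0,0,0,1]]}}

```text
time: 10.38
ee_pos: [0.449, 0.1539, 0.0085]
eef_rot: [-180.0, -1.0, 23.5]
force: [0.0, 0.8, 1.2]
grip_width: 0.0856
```

>>> {"name": "servo_tool", "arguments": {"commands": [[0,0.1,0.2,-0.25,0.1,-0.1,1],[0,0,0,-0.2,0.1,-0.1,1],[0,0,0,0,0,0,1],[0,0,0,0,0,0,1]]}}

```text
time: 10.72
ee_pos: [0.4418, 0.1579, 0.0068]
eef_rot: [-179.8, -0.7, 24.6]
force: [0.2, 0.3, -0.5]
grip_width: 0.0854
```

>>> {"name": "servo_tool", "arguments": {"commands": [[0,0,0,-0.05,0,-0.25,1],[0,0,0,0,0,0,0.6],[0,0,0,0,0,0,0.5],[0,0,0,0,0,0,0.5],[0,0,0,0,0,0,0.5],[0,0,0,0,0,0,0.5],[0,0,0,0,0,0,0.5]]}}

```text
time: 11.3
ee_pos: [0.442, 0.1583, 0.0029]
eef_rot: [-179.8, -0.9, 24.7]
force: [0.8, -0.1, -0.1]
grip_width: 0.0556
```

>>> {"name": "servo_tool", "arguments": {"commands": [[0,0.1,0,0,0,1,0.5],[0,0,0,0,0,1,0.5],[0,0,0,0,0,1,0.5],[0,0,-0.2,0.52,-0.93,0.5,0.5],[0,0,-0.2,0.52,-0.93,0.5,0.5],[0,0,-0.2,0.52,-0.93,0.5,0.5],[0,0,-0.2,0.52,-0.93,0.3,0.5],[0,0,-0.2,0.52,-0.93,0,0.5],[0,0,-0.2,0.52,-0.93,0,0.5],[0,0,-0.2,0.52,-0.93,0,0.5],[0,0,-0.2,0.52,-0.93,0,0.5],[0,0,-0.2,0.52,-0.93,0,0.5],[0,0,-0.2,0.52,-0.93,0,0.5],[0,0,-0.2,0.52,-0.93,0,0.5],[0,0,-0.2,0.52,-0.93,0,0.5],[0,0,-0.2,0.52,-0.93,0,0.5],[0,0,-0.2,0.52,-0.93,0,0.5],[0,0,-0.2,0.52,-0.6,0,0.5],[0,0,0,0,0,0,0.5],[0,0,0,0,0,0,0.5]]}}

```text
time: 12.97
ee_pos: [0.5967, -0.1283, 0.0983]
eef_rot: [-179.3, 0.3, 6.7]
force: [-0.1, -0.1, -1.5]
grip_width: 0.0553
```

>>> {"name": "servo_tool", "arguments": {"commands": [[0,0,-0.1,0.55,-0.75,0,0.5],[0,0,-0.1,0.55,-0.75,0,0.5],[0,0,0,0,0,-0.4,0.5],[0,0,0,-0.05,0,-0.7,0.5],[0,0,0,0,0,-0.4,0.5],[0,0,0,0,0,0,0.5],[0,0,0,0,0,0,0.5]]}}

```text
time: 13.55
ee_pos: [0.6131, -0.1518, 0.0639]
eef_rot: [-179.0, 0.7, 5.9]
force: [0.0, 0.2, -0.8]
grip_width: 0.0559
```

>>> {"name": "servo_tool", "arguments": {"commands": [[-0.15,-0.1,0,0.3,-0.38,0,0.5],[0,0,0,0.1,-0.05,-0.3,0.5],[0,0,0,0,0,-0.7,0.5],[0,0,0,-0.05,0,-0.7,0.5],[0,0,0,0,0,-0.3,0.5],[0,0,0,0,0,0,0.5],[0,0,0,0,0,0,0.5]]}}

```text
time: 14.13
ee_pos: [0.6213, -0.1596, 0.0216]
eef_rot: [180.0, 0.1, 6.0]
force: [-0.1, -0.6, -0.7]
grip_width: 0.0553
```

>>> {"name": "servo_tool", "arguments": {"commands": [[0,0,0,-0.08,0,-0.35,0.5],[0,0,0,0,0,-0.25,0.5],[0,0,0,0,0,0,0.5]]}}

```text
time: 14.38
ee_pos: [0.6202, -0.1599, 0.0093]
eef_rot: [179.9, -0.0, 6.0]
force: [0.1, 0.3, -1.5]
grip_width: 0.0559
```

>>> {"name": "servo_tool", "arguments": {"commands": [[0,0,0,0,0,0,0.65],[0,0,0,0,0,0,0.8],[0,0,0,0,0,0,0.9],[0,0,0,0,0,0.4,1],[0,0,0,0,0,1,1],[0,0,0,0,0,1,1],[0,0,0,0,0,1,1],[0,0,0,0,0,1,1],[0,0,0,0,0,0.8,1],[0,0,0,-0.1,1,0,1],[0,0,0,-0.1,1,0,1],[0,0,0,-0.1,1,0,1],[0,0,0,-0.1,1,0,1],[0,0,0,-0.1,1,0,1],[0,0,0,-0.1,1,0,1],[0,0,0,-0.1,1,0,1],[0,0,0,-0.1,1,0,1],[0,0,0,-0.1,1,0,1],[0,0,0,-0.1,1,0,1],[0,0,0,-0.1,1,0,1]]}}

```text
time: 16.05
ee_pos: [0.6045, 0.0622, 0.1415]
eef_rot: [179.2, -1.6, 5.6]
force: [-0.8, 0.2, -0.6]
grip_width: 0.0852
```

```bash
python3 st.py; python3 - <<'E'
from fit import *
t=V("top"); t.crop(310,140,430,220,5,"pics/e.png")
for j in jars(t):print("jar",j)
for b in blobs(t.mask((45,120,60),(75,255,255))): print(b[0])
E
```

```text
16.05 [0.6045 0.0622 0.1415] [179.2  -1.6   5.6] [24.2 -1.7 -0.1 -0.8  0.6 24.3] 0.0852 [-0.8  0.2 -0.6]
jar (array([0.56078002, 0.27588695]), np.float64(-17.419680378593316), array([38., 66.]))
jar (array([0.54817282, 0.34008245]), np.float64(-1.9412846588184132), array([43., 66.]))
jar (array([0.4557236, 0.3049102]), np.float64(-13.15030506063852), array([15., 93.]))
[434.33061224 233.        ]
[461.3041958  390.70979021]
```

View pics/e.png

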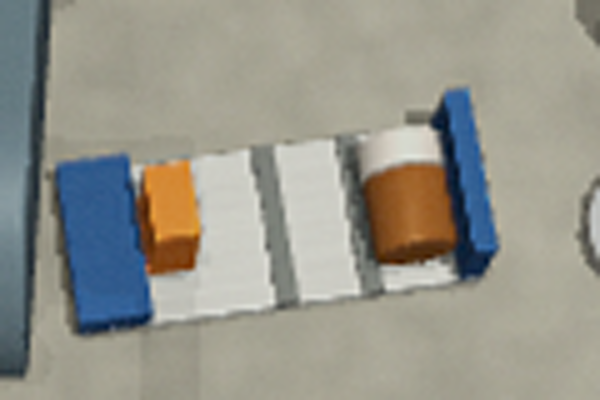

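Jar sits in slot_low0 (crop ~(410,195)); the spatula has been knocked (green now (434,233)), to be re-measured later. On to the next jar.

>>> {"name": "servo_tool", "arguments": {"commands": [[0.15,0.25,0,-0.3,0.9,-0.3,1],[0,0,0,-0.3,0.9,-0.5,1],[0,0,0,-0.3,0.9,-0.5,1],[0,0,0,-0.3,0.9,-0.5,1],[0,0,0,-0.3,0.8,-0.5,1],[0,0,0,0,0,-0.2,1],[0,0,0,0,0,0,1],[0,0,0,0,0,0,1]]}}

```text
time: 16.77
ee_pos: [0.5767, 0.1594, 0.1002]
eef_rot: [-179.7, -1.0, 6.0]
force: [0.7, 0.9, -0.6]
grip_width: 0.085
```

>>> {"name": "servo_tool", "arguments": {"commands": [[0,0.15,0,0,0.6,-0.3,1],[0,0,0,-0.06,0.1,-0.8,1],[0,0,0,-0.06,0,-0.8,1],[0,0,0,-0.06,0,-0.8,1],[0,0,0,-0.06,0,-0.8,1],[0,0,0,-0.06,0,-0.8,1],[0,0,0,0,0,-0.4,1],[0,0,0,0,0,0,1],[0,0,0,0,0,0,1]]}}

```text
time: 17.52
ee_pos: [0.5801, 0.1725, 0.0089]
eef_rot: [-179.6, -0.7, 5.5]
force: [0.4, 0.6, -0.5]
grip_width: 0.0855
```

Good. Final lowering, grip, lift and start carrying toward low1.

>>> {"name": "servo_tool", "arguments": {"commands": [[0,0.1,0,-0.15,0.05,-0.25,1],[0,0,0,0,0,-0.05,0.6],[0,0,0,0,0,0,0.5],[0,0,0,0,0,0,0.5],[0,0,0,0,0,0,0.5],[0,0,0,0,0,0,0.5],[0,0,0,0,0,0,0.5]]}}

```text
time: 18.1
ee_pos: [0.5804, 0.1738, 0.0068]
eef_rot: [-179.6, -0.5, 5.4]
force: [-0.4, 0.2, -0.8]
grip_width: 0.0554
```

>>> {"name": "servo_tool", "arguments": {"commands": [[0,0,0,0,0,1,0.5],[0,0,0,0,0,1,0.5],[0,0,0,0,0,1,0.5],[0,0,0,0.12,-0.9,1,0.5],[0,0,0,0.12,-0.9,0.5,0.5],[0,0,0,0.12,-0.9,0,0.5],[0,0,0,0.12,-0.9,0,0.5],[0,0,0,0.12,-0.9,0,0.5],[0,0,0,0.12,-0.9,0,0.5],[0,0,0,0.12,-0.9,0,0.5],[0,0,0,0.12,-0.9,0,0.5],[0,0,0,0.12,-0.9,0,0.5],[0,0,0,0.12,-0.9,0,0.5],[0,0,0,0.12,-0.9,0,0.5],[0,0,0,0.12,-0.9,0,0.5],[0,0,0,0.12,-0.9,0,0.5],[0,0,0,0.12,-0.9,0,0.5],[0,0,0,0.12,-0.6,0,0.5],[0,0,0,0,0,0,0.5],[0,0,0,0,0,0,0.5]]}}

```text
time: 19.77
ee_pos: [0.6131, -0.1015, 0.101]
eef_rot: [-179.6, -0.4, 5.6]
force: [0.1, -0.2, -1.1]
grip_width: 0.0556
```

>>> {"name": "servo_tool", "arguments": {"commands": [[0,0,0,0.1,-0.7,0,0.5],[0,0,0,0.05,-0.1,-0.4,0.5],[0,0,0,0,0,-0.8,0.5],[0,0,0,0,0,-0.6,0.5],[0,0,0,0,0,0,0.5],[0,0,0,0,0,0,0.5]]}}

```text
time: 20.27
ee_pos: [0.6163, -0.1157, 0.0623]
eef_rot: [-179.5, -0.4, 5.8]
force: [-0.5, -0.2, -0.5]
grip_width: 0.056
```

>>> {"name": "servo_tool", "arguments": {"commands": [[0,0,0,-0.05,-0.12,-0.6,0.5],[0,0,0,-0.03,0,-0.7,0.5],[0,0,0,-0.03,0,-0.6,0.5],[0,0,0,0,0,-0.3,0.5],[0,0,0,0,0,-0.1,0.5],[0,0,0,0,0,0,0.5]]}}

```text
time: 20.77
ee_pos: [0.6133, -0.117, 0.011]
eef_rot: [-179.5, -0.3, 5.9]
force: [-0.9, -0.1, -1.9]
grip_width: 0.0554
```

>>> {"name": "servo_tool", "arguments": {"commands": [[0,0,0,0,0,0,0.65],[0,0,0,0,0,0,0.8],[0,0,0,0,0,0.1,1],[0,0,0,0,0,0.8,1],[0,0,0,0,0,1,1],[0,0,0,0,0,1,1],[0,0,0,0,0,1,1],[0,0,0,0,0.4,1,1],[0,0,-0.2,-0.13,1,0.2,1],[0,0,-0.2,-0.13,1,0,1],[0,0,-0.2,-0.13,1,0,1],[0,0,-0.2,-0.13,1,0,1],[0,0,-0.2,-0.13,1,0,1],[0,0,-0.2,-0.13,1,0,1],[0,0,-0.2,-0.13,1,0,1],[0,0,-0.2,-0.13,1,0,1],[0,0,-0.2,-0.13,1,0,1],[0,0,-0.2,-0.13,1,0,1],[0,0,0,-0.13,1,0,1],[0,0,0,-0.13,1,0,1]]}}

```text
time: 22.43
ee_pos: [0.5914, 0.1346, 0.1406]
eef_rot: [-179.9, -2.4, -6.6]
force: [-1.1, -0.4, -0.2]
grip_width: 0.0852
```

```bash
python3 st.py; python3 - <<'E'
from fit import *
t=V("top")
for j in jars(t):print("jar",j)
E
```

```text
22.4333 [0.5914 0.1346 0.1406] [-179.9   -2.4   -6.6] [25.   1.2 -3.7 -1.   1.  25.7] 0.0852 [-1.1 -0.4 -0.2]Traceback (most recent call last):
  File "<stdin>", line 3, in <module>
  File "fit.py", line 13, in jars
    n,l,st,c=cv2.connectedComponentsWithStats(m); i=[k for k in range(1,n) if 150<c[k][0]<290 and 185<c[k][1]<300 and st[k,4]>2000][0]
                                                    ~~~~~~~~~~~~~~~~~~~~~~~~~~~~~~~~~~~~~~~~~~~~~~~~~~~~~~~~~~~~~~~~~~~~~~~~~~~~~~~^^^
IndexError: list index out of range
```

>>> {"name": "servo_tool", "arguments": {"commands": [[0,0.2,0,-0.25,1,-0.3,1],[0,0.2,0,-0.25,1,-0.4,1],[0,0,0,-0.25,1,-0.4,1],[0,0,0,-0.25,1,-0.4,1],[0,0,0,-0.25,1,-0.4,1],[0,0,0,-0.25,0.9,-0.2,1],[0,0,0.1,0,0,0,1],[0,0,0,0,0,0,1],[0,0,0,0,0,0,1]]}}

```text
time: 23.23
ee_pos: [0.5644, 0.2638, 0.1079]
eef_rot: [-179.8, -1.0, -5.7]
force: [0.7, -0.6, 0.8]
grip_width: 0.0854
```

>>> {"name": "servo_tool", "arguments": {"commands": [[0,0.15,0,-0.25,0.35,-0.6,1],[0,0,0,-0.1,0.05,-0.8,1],[0,0,0,-0.08,0,-0.8,1],[0,0,0,-0.08,0,-0.8,1],[0,0,0,-0.08,0,-0.8,1],[0,0,0,-0.08,0,-0.8,1],[0,0,0,0,0,-0.5,1],[0,0,0,0,0,-0.1,1],[0,0,0,0,0,0,1]]}}

```text
time: 23.98
ee_pos: [0.5543, 0.2672, 0.0005]
eef_rot: [-179.8, -0.3, -6.3]
force: [-0.7, 0.2, 0.4]
grip_width: 0.0856
```

>>> {"name": "servo_tool", "arguments": {"commands": [[0,0,0,0.1,0.22,0.1,1],[0,0,0,0,0,0.05,1],[0,0,0,0,0,0,0.6],[0,0,0,0,0,0,0.5],[0,0,0,0,0,0,0.5],[0,0,0,0,0,0,0.5],[0,0,0,0,0,0,0.5],[0,0,0,0,0,0,0.5]]}}

```text
time: 24.65
ee_pos: [0.5604, 0.2728, 0.0087]
eef_rot: [-179.6, -0.7, -6.3]
force: [0.9, -0.9, -1.2]
grip_width: 0.0561
```

>>> {"name": "servo_tool", "arguments": {"commands": [[0,0,0,0,0,1,0.5],[0,0,0,0,0,1,0.5],[0,0,0,0,0,1,0.5],[0,0,0.13,0.15,-0.9,1,0.5],[0,0,0.13,0.15,-0.9,1,0.5],[0,0,0.13,0.15,-0.9,0.4,0.5],[0,0,0.13,0.15,-0.9,0,0.5],[0,0,0.13,0.15,-0.9,0,0.5],[0,0,0.13,0.15,-0.9,0,0.5],[0,0,0.13,0.15,-0.9,0,0.5],[0,0,0.13,0.15,-0.9,0,0.5],[0,0,0.13,0.15,-0.9,0,0.5],[0,0,0.13,0.15,-0.9,0,0.5],[0,0,0.13,0.15,-0.9,0,0.5],[0,0,0.13,0.15,-0.9,0,0.5],[0,0,0.13,0.15,-0.9,0,0.5],[0,0,0.13,0.15,-0.9,0,0.5],[0,0,0.13,0.15,-0.9,0,0.5],[0,0,0.13,0.15,-0.9,0,0.5],[0,0,0,0.15,-0.9,0,0.5]]}}

```text
time: 26.32
ee_pos: [0.6054, -0.044, 0.1185]
eef_rot: [-179.7, -0.3, 6.6]
force: [-0.3, -0.5, -0.3]
grip_width: 0.0556
```

>>> {"name": "servo_tool", "arguments": {"commands": [[0,0,-0.1,0.15,-0.8,0,0.5],[0,0,0,0,0,0,0.5],[0,0,0,0,0,0,0.5],[0,0,0,0,0,0,0.5]]}}

```text
time: 26.65
ee_pos: [0.6081, -0.0645, 0.1178]
eef_rot: [-179.7, -0.2, 5.8]
force: [0.0, 0.2, -1.0]
grip_width: 0.0554
```

>>> {"name": "servo_tool", "arguments": {"commands": [[0,0,0,0.15,-0.62,0,0.5],[0,0,0,0.05,0,-0.6,0.5],[0,0,0,0,0,-0.8,0.5],[0,0,0,0,0,-0.6,0.5],[0,0,0,0,0,0,0.5],[0,0,0,0,0,0,0.5]]}}

```text
time: 27.15
ee_pos: [0.612, -0.0748, 0.074]
eef_rot: [-179.7, -0.2, 6.0]
force: [0.1, -0.2, -0.5]
grip_width: 0.0554
```

>>> {"name": "servo_tool", "arguments": {"commands": [[0,0,0,-0.03,-0.17,-0.6,0.5],[0,0,0,-0.03,0,-0.8,0.5],[0,0,0,-0.03,0,-0.8,0.5],[0,0,0,0,0,-0.5,0.5],[0,0,0,0,0,-0.1,0.5],[0,0,0,0,0,0,0.5]]}}

```text
time: 27.65
ee_pos: [0.6109, -0.0782, 0.0149]
eef_rot: [-179.7, -0.3, 6.1]
force: [0.5, 0.7, -0.1]
grip_width: 0.0559
```

>>> {"name": "servo_tool", "arguments": {"commands": [[0,0,0,0,0,0,0.65],[0,0,0,0,0,0,0.8],[0,0,0,0,0,0.1,1],[0,0,0,0,0,0.8,1],[0,0,0,0,0,1,1],[0,0,0,0,0,1,1],[0,0,0,0,0,1,1],[0,0,0,0,0.4,1,1],[0,0,-0.12,-0.13,1,0.2,1],[0,0,-0.12,-0.13,1,0,1],[0,0,-0.12,-0.13,1,0,1],[0,0,-0.12,-0.13,1,0,1],[0,0,-0.12,-0.13,1,0,1],[0,0,-0.12,-0.13,1,0,1],[0,0,-0.12,-0.13,1,0,1],[0,0,-0.12,-0.13,1,0,1],[0,0,-0.12,-0.13,1,0,1],[0,0,-0.12,-0.13,1,0,1],[0,0,0,-0.13,1,0,1],[0,0,0,-0.13,1,0,1]]}}

```text
time: 29.32
ee_pos: [0.5905, 0.174, 0.1483]
eef_rot: [179.8, -2.6, -1.5]
force: [0.0, -0.2, 0.2]
grip_width: 0.0857
```

>>> {"name": "servo_tool", "arguments": {"commands": [[0,0.2,0,-0.25,1,0,1],[0,0.2,0,-0.25,1,0,1],[0,0,0,-0.25,1,-0.2,1],[0,0,0,-0.25,1,-0.4,1],[0,0,0,-0.25,1,-0.4,1],[0,0,0,-0.1,1,-0.4,1],[0,0,0,0,0.7,0,1],[0,0,0,0,0,0,1],[0,0,0,0,0,0,1],[0,0,0,0,0,0,1]]}}

```text
time: 30.15
ee_pos: [0.5668, 0.3202, 0.1336]
eef_rot: [-180.0, -1.4, -1.2]
force: [0.9, -0.1, 0.1]
grip_width: 0.0855
```

```bash
python3 st.py; python3 - <<'E'
from fit import *
t=V("top"); t.crop(310,140,430,220,5,"pics/f.png")
try:
    for j in jars(t):print("jar",j)
except Exception as e: print(e)
E
```

```text
30.15 [0.5668 0.3202 0.1336] [-180.    -1.4   -1.2] [-0.4 -0.5 -0.3 -0.5  0.3 -0.5] 0.0855 [ 0.9 -0.1  0.1]
jar (array([0.54658958, 0.33511191]), np.float64(-7.099728199398782), array([33., 66.]))
jar (array([0.42794089, 0.25104566]), np.float64(7.976884950153132), array([41., 64.]))
```

View pics/f.png

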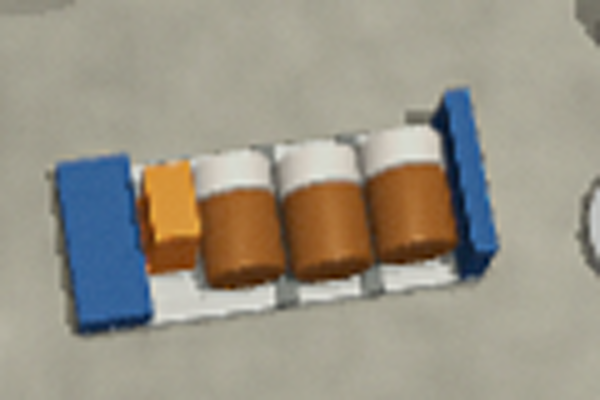

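Three bottom jars lie neatly side by side between block and stop. Next: jar C.

>>> {"name": "servo_tool", "arguments": {"commands": [[0,0.15,0,-0.6,0.65,0,1],[0,0.1,0,-0.3,0.3,-0.5,1],[0,0,0,-0.08,0.05,-0.8,1],[0,0,0,-0.08,0,-0.8,1],[0,0,0,-0.08,0,-0.8,1],[0,0,0,-0.08,0,-0.5,1],[0,0,0,0,0,0,1],[0,0,0,0,0,0,1]]}}

```text
time: 30.87
ee_pos: [0.5412, 0.3384, 0.0634]
eef_rot: [-180.0, 0.1, -1.6]
force: [1.3, -0.8, 0.7]
grip_width: 0.0857
```

>>> {"name": "servo_tool", "arguments": {"commands": [[0,-0.1,0,0.25,0.05,-0.5,1],[0,0,0,0,0,-0.8,1],[0,0,0,-0.02,0,-0.8,1],[0,0,0,0,0,-0.4,1],[0,0,0,0,0,0,1],[0,0,0,0,0,0,1]]}}

```text
time: 31.37
ee_pos: [0.5507, 0.3405, 0.0143]
eef_rot: [-179.8, -1.0, -1.6]
force: [1.0, 0.6, -0.2]
grip_width: 0.0855
```

>>> {"name": "servo_tool", "arguments": {"commands": [[0,0.1,0,-0.1,0,-0.35,1],[0,0,0,0,0,-0.1,1],[0,0,0,0,0,0,0.6],[0,0,0,0,0,0,0.5],[0,0,0,0,0,0,0.5],[0,0,0,0,0,0,0.5],[0,0,0,0,0,0,0.5],[0,0,0,0,0,0,0.5]]}}

```text
time: 32.03
ee_pos: [0.5514, 0.3415, 0.0084]
eef_rot: [-179.7, -0.7, -1.6]
force: [-0.0, -0.4, -1.6]
grip_width: 0.0552
```

>>> {"name": "servo_tool", "arguments": {"commands": [[0,0,0,0,0,1,0.5],[0,0,0,0,0,1,0.5],[0,0,0,0,0,1,0.5],[0,0,0.06,0.13,-0.95,1,0.5],[0,0,0.06,0.13,-0.95,1,0.5],[0,0,0.06,0.13,-0.95,0.5,0.5],[0,0,0.06,0.13,-0.95,0,0.5],[0,0,0.06,0.13,-0.95,0,0.5],[0,0,0.06,0.13,-0.95,0,0.5],[0,0,0.06,0.13,-0.95,0,0.5],[0,0,0.06,0.13,-0.95,0,0.5],[0,0,0.06,0.13,-0.95,0,0.5],[0,0,0.06,0.13,-0.95,0,0.5],[0,0,0.06,0.13,-0.95,0,0.5],[0,0,0.06,0.13,-0.95,0,0.5],[0,0,0.06,0.13,-0.95,0,0.5],[0,0,0.06,0.13,-0.95,0,0.5],[0,0,0.06,0.13,-0.95,0,0.5],[0,0,0.06,0.13,-0.95,0,0.5],[0,0,0.06,0.13,-0.95,0,0.5]]}}

```text
time: 33.7
ee_pos: [0.5909, 0.0071, 0.1226]
eef_rot: [-179.7, -0.6, 4.9]
force: [-0.3, -0.0, -2.0]
grip_width: 0.0559
```

>>> {"name": "servo_tool", "arguments": {"commands": [[0,0,0.06,0.15,-0.95,0,0.5],[0,0,0.06,0.15,-0.95,0,0.5],[0,0,0.06,0.15,-0.95,0,0.5],[0,0,0.06,0.15,-0.95,0,0.5],[0,0,0,0.15,-0.95,0,0.5],[0,0,0,0.1,-0.5,0,0.5],[0,0,0,0,0,0,0.5],[0,0,0,0,0,0,0.5],[0,0,0,0,0,0,0.5]]}}

```text
time: 34.45
ee_pos: [0.6071, -0.1061, 0.122]
eef_rot: [-179.7, -0.5, 6.1]
force: [-0.1, 0.3, -1.8]
grip_width: 0.0559
```

>>> {"name": "servo_tool", "arguments": {"commands": [[0,0,-0.05,0.3,-0.85,0,0.5],[0,0,-0.05,0.25,-0.8,0,0.5],[0,0,0,0,0,-0.3,0.5],[0,0,0,0,0,-0.6,0.5],[0,0,0,0,0,-0.6,0.5],[0,0,0,0,0,0,0.5],[0,0,0,0,0,0,0.5]]}}

```text
time: 35.03
ee_pos: [0.6181, -0.1368, 0.0879]
eef_rot: [-179.6, -0.4, 5.8]
force: [-0.1, -1.0, -1.1]
grip_width: 0.0556
```

>>> {"name": "servo_tool", "arguments": {"commands": [[0,0,0,-0.03,-0.06,-0.6,0.5],[0,0,0,-0.03,0,-0.6,0.5],[0,0,0,0,0,-0.35,0.5],[0,0,0,0,0,-0.15,0.5],[0,0,0,0,0,0,0.5],[0,0,0,0,0,0,0.5]]}}

```text
time: 35.53
ee_pos: [0.6154, -0.1362, 0.0486]
eef_rot: [-179.5, -0.3, 5.8]
force: [-0.1, 0.1, 3.1]
grip_width: 0.0556
```

>>> {"name": "servo_tool", "arguments": {"commands": [[0,0,0,0,0,0,0.65],[0,0,0,0,0,0,0.8],[0,0,0,0,0,0.1,1],[0,0,0,0,0,0.6,1],[0,0,0,0,0,1,1],[0,0,0,0,0,1,1],[0,0,0,0,0,1,1],[0,0,0.02,-0.4,0.8,1,1],[0,0,0.02,-0.45,0.95,0,1],[0,0,0.02,-0.45,0.95,0,1],[0,0,0.02,-0.45,0.95,0,1],[0,0,0.02,-0.45,0.95,0,1],[0,0,0.02,-0.45,0.95,0,1],[0,0,0.02,-0.45,0.95,0,1],[0,0,0.02,-0.45,0.95,0,1],[0,0,0.02,-0.45,0.95,0,1],[0,0,0.02,-0.45,0.95,0,1],[0,0,0.02,-0.45,0.95,0,1],[0,0,0.02,-0.45,0.95,0,1],[0,0,0.02,-0.45,0.95,0,1]]}}

```text
time: 37.2
ee_pos: [0.5037, 0.1115, 0.1764]
eef_rot: [179.8, -2.3, 7.0]
force: [0.4, -0.5, 0.5]
grip_width: 0.0855
```

```bash
python3 st.py; python3 - <<'E'
from fit import *
t=V("top"); t.crop(310,140,430,220,5,"pics/g.png"); s=V("scene"); s.crop(220,270,380,370,5,"pics/g2.png")
E
```

```text
37.2 [0.5037 0.1115 0.1764] [179.8  -2.3   7. ] [ 27.4 -10.    8.3  -1.   -0.   26.1] 0.0855 [ 0.4 -0.5  0.5]
```

View pics/g2.png

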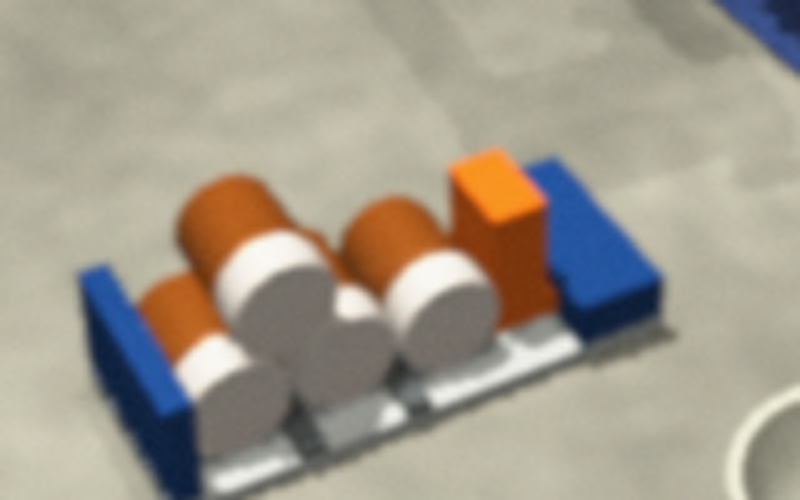

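Fourth jar is saddled over low0/low1. Fetch the last jar.

>>> {"name": "servo_tool", "arguments": {"commands": [[0,0.2,0.02,-0.5,0.95,-0.3,1],[0,0.2,0,-0.5,0.95,-0.5,1],[0,0,0,-0.5,0.95,-0.5,1],[0,0,0,-0.5,0.95,-0.5,1],[0,0,0,-0.5,0.95,-0.5,1],[0,0,0,-0.5,0.95,-0.5,1],[0,0,0,-0.4,0.4,0,1],[0,0,0,0,0,0,1],[0,0,0,0,0,0,1]]}}

```text
time: 38.05
ee_pos: [0.4397, 0.2368, 0.1301]
eef_rot: [179.9, -1.0, 7.3]
force: [-0.2, 0.6, 0.4]
grip_width: 0.0854
```

>>> {"name": "servo_tool", "arguments": {"commands": [[0,0.1,0,-0.45,0.6,-0.2,1],[0,0,0,-0.15,0.15,-0.7,1],[0,0,0,-0.05,0,-0.8,1],[0,0,0,-0.05,0,-0.8,1],[0,0,0,-0.05,0,-0.8,1],[0,0,0,-0.05,0,-0.8,1],[0,0,0,0,0,-0.5,1],[0,0,0,0,0,0,1],[0,0,0,0,0,0,1]]}}

```text
time: 38.8
ee_pos: [0.438, 0.2457, 0.0459]
eef_rot: [-180.0, -1.7, 6.8]
force: [-0.4, 0.2, 0.3]
grip_width: 0.085
```

>>> {"name": "servo_tool", "arguments": {"commands": [[0,0.2,0.1,-0.45,0.2,0,1],[0,0.1,0,-0.25,0.1,-0.5,1],[0,0,0,-0.1,0,-0.7,1],[0,0,0,-0.1,0,-0.6,1],[0,0,0,0,0,-0.2,1],[0,0,0,0,0,0,1],[0,0,0,0,0,0,1]]}}

```text
time: 39.38
ee_pos: [0.4224, 0.2535, 0.0087]
eef_rot: [-179.7, -0.2, 7.4]
force: [0.6, 0.5, 0.5]
grip_width: 0.0853
```

>>> {"name": "servo_tool", "arguments": {"commands": [[0,-0.05,0,0.2,-0.1,-0.15,1],[0,0,0,0,0,-0.05,1],[0,0,0,0,0,0,0.6],[0,0,0,0,0,0,0.5],[0,0,0,0,0,0,0.5],[0,0,0,0,0,0,0.5],[0,0,0,0,0,0,0.5],[0,0,0,0,0,0,0.5]]}}

```text
time: 40.05
ee_pos: [0.4293, 0.2521, 0.0071]
eef_rot: [-179.6, -0.8, 7.5]
force: [-0.4, 1.2, -1.7]
grip_width: 0.0555
```

>>> {"name": "servo_tool", "arguments": {"commands": [[0,0.1,0,0,0,1,0.5],[0,0,0,0,0,1,0.5],[0,0,0,0,0,1,0.5],[0,0,0,0.5,-0.95,1,0.5],[0,0,0,0.5,-0.95,1,0.5],[0,0,0,0.5,-0.95,1,0.5],[0,0,0,0.5,-0.95,0,0.5],[0,0,0,0.5,-0.95,0,0.5],[0,0,0,0.5,-0.95,0,0.5],[0,0,0,0.5,-0.95,0,0.5],[0,0,0,0.5,-0.95,0,0.5],[0,0,0,0.5,-0.95,0,0.5],[0,0,0,0.5,-0.95,0,0.5],[0,0,0,0.5,-0.95,0,0.5],[0,0,0,0.5,-0.95,0,0.5],[0,0,0,0.5,-0.95,0,0.5],[0,0,0,0.5,-0.95,0,0.5],[0,0,0,0.5,-0.95,0,0.5],[0,0,0,0.5,-0.95,0,0.5],[0,0,0,0.5,-0.95,0,0.5]]}}

```text
time: 41.72
ee_pos: [0.597, -0.084, 0.1297]
eef_rot: [-179.5, 0.3, 7.9]
force: [-0.2, 0.7, -1.2]
grip_width: 0.0554
```

>>> {"name": "servo_tool", "arguments": {"commands": [[0,0,-0.1,0.6,-0.8,0,0.5],[0,0,0,0.3,-0.3,0,0.5],[0,0,0,0,0,0,0.5],[0,0,0,0,0,0,0.5],[0,0,0,0,0,0,0.5]]}}

```text
time: 42.13
ee_pos: [0.6152, -0.1099, 0.1278]
eef_rot: [-179.5, 0.5, 7.1]
force: [0.2, 0.8, 0.0]
grip_width: 0.0555
```

>>> {"name": "servo_tool", "arguments": {"commands": [[0,0,-0.2,-0.1,0.6,0,0.5],[0,0,-0.05,0,0,-0.6,0.5],[0,0,0,0,0,-0.8,0.5],[0,0,0,0,0,-0.6,0.5],[0,0,0,0,0,0,0.5],[0,0,0,0,0,0,0.5]]}}

```text
time: 42.63
ee_pos: [0.6103, -0.0925, 0.0842]
eef_rot: [-179.4, 0.6, 6.0]
force: [0.2, -0.2, -0.3]
grip_width: 0.0551
```

>>> {"name": "servo_tool", "arguments": {"commands": [[0,-0.1,0,0.1,-0.25,-0.3,0.5],[0,0,0,0,0,-0.6,0.5],[0,0,0,0,0,-0.6,0.5],[0,0,0,0,0,-0.2,0.5],[0,0,0,0,0,0,0.5],[0,0,0,0,0,0,0.5]]}}

```text
time: 43.13
ee_pos: [0.6125, -0.0985, 0.0467]
eef_rot: [-179.5, -0.0, 6.0]
force: [0.1, 0.9, 1.4]
grip_width: 0.0552
```

>>> {"name": "servo_tool", "arguments": {"commands": [[0,0,0,0,0,0,0.65],[0,0,0,0,0,0,0.8],[0,0,0,0,0,0.1,1],[0,0,0,0,0,0.6,1],[0,0,0,0,0,1,1],[0,0,0,0,0,1,1],[0,0,0,0,0,1,1],[0,0,0,-0.4,0.6,1,1],[0,0,0,-0.4,1,0,0.8],[0,0,0,-0.4,1,0,0.8],[0,0,0,-0.4,1,0,0.7],[0,0,0,-0.4,1,0,0.6],[0,0,0,-0.4,1,0,0.6],[0,0,0,0,0,0,0.6],[0,0,0,0,0,0,0.6]]}}

```text
time: 44.38
ee_pos: [0.5683, 0.0152, 0.1651]
eef_rot: [-180.0, -1.3, 5.9]
force: [0.3, 0.2, 0.5]
grip_width: 0.0513
```

```bash
python3 st.py; python3 - <<'E'
from fit import *
t=V("top"); t.crop(370,140,570,290,4,"pics/k.png")
m=t.mask((45,120,60),(75,255,255)); b=[b for b in blobs(m) if b[0][1]<330][0]
print(b[0],b[1],cv2.boxPoints(b[2]).tolist())
for p in cv2.boxPoints(b[2]): print(np.round(t.w(p,.014),4))
s=V("scene"); s.crop(140,230,300,350,4,"pics/k2.png"); s.crop(220,270,380,370,4,"pics/k3.png")
x=cv2.imread("pics/k.png");y=cv2.imread("pics/k3.png"); print(x.shape,y.shape)
cv2.imwrite("pics/kk.png",cv2.resize(np.vstack([x,np.pad(y,((0,0),(0,x.shape[1]-y.shape[1]),(0,0)))]),None,fx=.6,fy=.6))
E
```

```text
44.3833 [0.5683 0.0152 0.1651] [-180.    -1.3    5.9] [ 1.9 -2.2  0.6  0.6  1.   0.9] 0.0513 [0.3 0.2 0.5]
[434.37704918 232.92622951] 244 [[428.78460693359375, 250.7230987548828], [433.33843994140625, 214.2923126220703], [439.984619140625, 215.1230926513672], [435.4307861328125, 251.5538787841797]]
[ 0.4481 -0.2372  0.014 ]
[ 0.5348 -0.2553  0.014 ]
[ 0.5322 -0.2708  0.014 ]
[ 0.4455 -0.2525  0.014 ]
(600, 800, 3) (400, 640, 3)
```

View pics/kk.png

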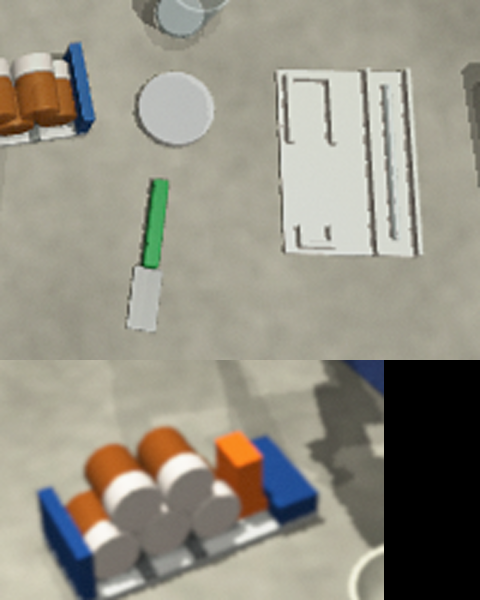

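Pyramid of 3+2 complete in the lower picture; spatula handle at crop (155,222), blade toward the base, petri dish 40 px beyond its handle end.

```bash
python3 - <<'E'
from fit import *
t=V("top"); C=lambda L:[(370+x/2.4-.3,140+y/2.4-.3) for x,y in L]
a,r=fit(t,[(-45,8,14),(-45,-8,14),(106,-14,4),(106,14,4),(45,0,14),(0,0,14)],C([(168.5,180),(154,178.5),(126.5,328),(155.5,331.5),(151,267)])+[(434.38,232.93)],[.49,-.254,3.0])
print(a,np.degrees(a[2]),r.T)
print("petri",t.w((370+176/2.4,140+108/2.4),.014),"beaker",t.w((370+180/2.4,140+18/2.4),0))
E
```

```text
[ 0.49085956 -0.25462113  2.94034897] 168.46958627676625 [[ 3.26706031e-01 -3.94941756e-01 -6.37462945e-04 -4.25062047e-02
  -1.75367527e-01  2.84285404e-01]
 [-7.52239482e-02 -5.07880985e-01  1.75621500e-01  6.58753416e-01
   1.90282198e-01 -4.57845685e-01]]
petri [ 0.6059162  -0.28533243  0.014     ] beaker [ 0.70645477 -0.30199338  0.        ]
```

>>> {"name": "servo_tool", "arguments": {"commands": [[0,0.1,0.9,-0.35,-0.9,0,0.5],[0,0.1,0.9,-0.35,-0.9,0,0.5],[0,0,0.9,-0.35,-0.9,0,0.5],[0,0,0.9,-0.35,-0.9,0,0.5],[0,0,0.9,-0.35,-0.9,0,0.5],[0,0,0.9,-0.35,-0.9,0,0.5],[0,0,0.9,-0.35,-0.9,0,0.5],[0,0,0.9,-0.35,-0.9,0,0.5],[0,0,0.9,-0.35,-0.9,-0.3,0.5],[0,0,0.9,-0.35,-0.9,-0.3,0.5],[0,0,0.9,-0.35,-0.9,-0.3,0.5],[0,0,0.9,-0.35,-0.9,-0.3,0.5],[0,0,0.9,-0.35,-0.9,-0.3,0.5],[0,0,0.9,-0.2,-0.9,-0.3,0.5],[0,0,0,0,0,0,0.5],[0,0,0,0,0,0,0.5],[0,0,0,0,0,0,0.5]]}}

```text
time: 45.95
ee_pos: [0.4686, -0.268, 0.1278]
eef_rot: [-179.8, -0.1, 80.3]
force: [0.1, -0.5, 1.2]
grip_width: 0.0426
```

>>> {"name": "servo_tool", "arguments": {"commands": [[0,0,-0.25,0.1,0.6,-0.2,0.5],[0,0,0,0.05,0.2,-0.8,0.5],[0,0,0,-0.05,0,-0.9,0.5],[0,0,0,-0.05,0,-0.9,0.5],[0,0,0,0,0,-0.5,0.5],[0,0,0,0,0,0,0.5],[0,0,0,0,0,0,0.5]]}}

```text
time: 46.53
ee_pos: [0.4732, -0.2493, 0.0632]
eef_rot: [179.8, 0.0, 78.3]
force: [-0.3, -0.0, 0.4]
grip_width: 0.0425
```

>>> {"name": "servo_tool", "arguments": {"commands": [[0,0,0,-0.08,-0.05,-0.7,0.5],[0,0,0,-0.05,0,-0.8,0.5],[0,0,0,0,0,-0.8,0.5],[0,0,0,0,0,-0.4,0.5],[0,0,0,0,0,-0.1,0.5],[0,0,0,0,0,0,0.5],[0,0,0,0,0,0,0.5]]}}

```text
time: 47.12
ee_pos: [0.4761, -0.253, 0.013]
eef_rot: [179.3, 0.4, 78.3]
force: [-0.3, -0.3, -0.2]
grip_width: 0.0424
```

>>> {"name": "servo_tool", "arguments": {"commands": [[0,0,0,-0.12,0.05,-0.3,0.5],[0,0,0,-0.05,0,-0.2,0.5],[0,0,0,0,0,0,0.5]]}}

```text
time: 47.37
ee_pos: [0.4742, -0.2531, 0.0048]
eef_rot: [179.0, 0.5, 78.3]
force: [0.9, 0.4, -0.5]
grip_width: 0.0427
```

>>> {"name": "servo_tool", "arguments": {"commands": [[0.1,-0.05,0,0,0.05,-0.05,0.25],[0,0,0,0,0,0,0.1],[0,0,0,0,0,0,0.05],[0,0,0,0,0,0,0.05],[0,0,0,0,0,0,0.05],[0,0,0,0,0,0,0.05]], "grip_force": 50}}

```text
time: 47.87
ee_pos: [0.4744, -0.2525, 0.0044]
eef_rot: [178.8, -0.2, 78.3]
force: [-0.4, -0.3, -0.8]
grip_width: 0.0149
```

>>> {"name": "servo_tool", "arguments": {"commands": [[0,0,0,0,0,1,0.05],[0,0,0,0,0,1,0.05],[0,0,0,0,0,1,0.05],[0,0,-1,0.05,-0.3,1,0.05],[0,0,-1,0.1,-0.4,1,0.05],[0,0,-1,0.2,-0.5,1,0.05],[0,0,-1,0.2,-0.5,0.3,0.05],[0,0,-1,0.2,-0.5,0,0.05],[0,0,-1,0.2,-0.5,0,0.05],[0,0,-1,0.2,-0.5,0,0.05],[0,0,-1,0.2,-0.5,0,0.05],[0,0,-1,0.2,-0.5,0,0.05],[0,0,-1,0.2,-0.5,0,0.05],[0,0,-1,0.2,-0.5,0,0.05],[0,0,-1,0.2,-0.5,0,0.05],[0,0,-1,0.2,-0.5,0,0.05],[0,0,-1,0.2,-0.5,0,0.05],[0,0,-1,0.2,-0.5,0,0.05],[0,0,-1,0.2,-0.3,0,0.05],[0,0,-1,0.2,0,0,0.05]]}}

```text
time: 49.53
ee_pos: [0.5356, -0.4054, 0.133]
eef_rot: [179.1, -0.5, -23.8]
force: [-0.4, -1.0, -1.0]
grip_width: 0.0149
```

```bash
python3 st.py
```

```text
49.5333 [ 0.5356 -0.4054  0.133 ] [179.1  -0.5 -23.8] [ 3.8  5.7 -7.3 -1.   3.2 75.9] 0.0149 [-0.4 -1.  -1. ]
```

>>> {"name": "servo_tool", "arguments": {"commands": [[0,0,-1,0,0,0,0.05],[0,0,-1,0,0,0,0.05],[0,0,-1,0,0,0,0.05],[0,0,-1,0,0,0,0.05],[0,0,-1,0,0,0,0.05],[0,0,-1,0,0,0,0.05],[0,0,-1,0,0,0,0.05],[0,0,-1,0,0,0,0.05],[0,0,-1,0,0,0,0.05],[0,0,-1,0,0,0,0.05],[0,0,-1,0,0,0,0.05],[0,0,-0.5,0,0,0,0.05],[0,0,0,0,0,0,0.05],[0,0,0,0,0,0,0.05],[0,0,0,0,0,0,0.05]]}}

```text
time: 50.78
ee_pos: [0.534, -0.4031, 0.1265]
eef_rot: [178.9, 0.0, -93.2]
force: [0.9, 0.9, -0.8]
grip_width: 0.0142
```

>>> {"name": "servo_tool", "arguments": {"commands": [[0.15,0,0,0.25,-0.5,0,0.05],[0,0,0,0,0,-0.5,0.05],[0,0,0,-0.05,0,-0.9,0.05],[0,0,0,-0.05,0,-0.9,0.05],[0,0,0,0,0,-0.9,0.05],[0,0,0,0,0,-0.5,0.05],[0,0,0,0,0,0,0.05],[0,0,0,0,0,0,0.05]]}}

```text
time: 51.45
ee_pos: [0.5361, -0.4111, 0.0467]
eef_rot: [178.8, 0.9, -92.7]
force: [0.6, -0.5, -0.0]
grip_width: 0.014
```

>>> {"name": "servo_tool", "arguments": {"commands": [[0.15,-0.12,-0.1,0.15,-0.13,-0.3,0.05],[0,0,0,0,0,-0.6,0.05],[0,0,0,0,0,-0.2,0.05],[0,0,0,0,0,0,0.05],[0,0,0,0,0,0,0.05]]}}

```text
time: 51.87
ee_pos: [0.5407, -0.4151, 0.0251]
eef_rot: [179.7, 1.7, -93.2]
force: [-0.3, 0.4, 0.1]
grip_width: 0.0142
```

```bash
python3 st.py; python3 - <<'E'
from h import *
s=V("scene"); s.crop(20,310,180,430,5,"pics/m1.png"); t=V("top"); t.crop(460,145,580,265,5,"pics/m2.png")
cv2.imwrite("pics/m.png",np.hstack([cv2.imread("pics/m1.png")[:, :],cv2.imread("pics/m2.png")])[:, ::1]) 
x=cv2.imread("pics/m.png"); cv2.imwrite("pics/m.png",cv2.resize(x,(800,int(x.shape[0]*800/x.shape[1]))))
E
```

```text
51.8667 [ 0.5407 -0.4151  0.0251] [179.7   1.7 -93.2] [ 0.   0.3 -0.2  0.2 -0.3 -0.1] 0.0142 [-0.3  0.4  0.1]
```

View pics/m.png

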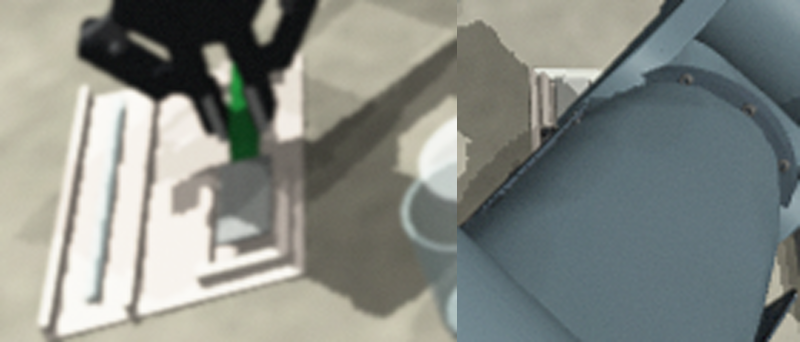

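Scene view: blade hangs between the wide rails, handle along the channel, rod untouched (top view blocked by the arm). Level the tool and lower.

>>> {"name": "servo_tool", "arguments": {"commands": [[-0.3,0.15,0,-0.08,0.07,-0.1,0.05],[0,0,0,0,0,-0.3,0.05],[0,0,0,0,0,-0.2,0.05],[0,0,0,0,0,0,0.05],[0,0,0,0,0,0,0.05]]}}

```text
time: 52.38
ee_pos: [0.5404, -0.4149, 0.0148]
eef_rot: [179.1, -0.2, -93.2]
force: [-0.0, 0.1, -0.5]
grip_width: 0.0148
```

>>> {"name": "servo_tool", "arguments": {"commands": [[0,0,0,-0.05,0.06,-0.2,0.05],[0,0,0,0,0,-0.15,0.05],[0,0,0,0,0,0,0.05]]}}

```text
time: 52.63
ee_pos: [0.5397, -0.4145, 0.0083]
eef_rot: [179.2, -0.2, -93.2]
force: [0.4, 0.5, 4.6]
grip_width: 0.014
```

>>> {"name": "servo_tool", "arguments": {"commands": [[0,0,0,0,0,0,0.2],[0,0,0,0,0,0,0.3],[0,0,0,0,0,0,0.4],[0,0,0,0,0,0.3,0.45],[0,0,0,0,0,0.8,0.45],[0,0,0,0,0,1,0.45],[0,0,0,0,0,1,0.45],[0,0,0,0,0,1,0.45],[0,0,0,0,0,1,0.45],[0,0,0,-0.6,0.9,1,0.45],[0,0,0,-0.6,0.9,0.5,0.45],[0,0,0,-0.6,0.9,0,0.45],[0,0,0,-0.6,0.9,0,0.45],[0,0,0,-0.6,0.9,0,0.45],[0,0,0,-0.6,0.9,0,0.45],[0,0,0,-0.6,0.9,0,0.45],[0,0,0,-0.6,0.9,0,0.45],[0,0,0,-0.6,0.9,0,0.45],[0,0,0,-0.6,0.9,0,0.45],[0,0,0,0,0,0,0.45]]}}

```text
time: 54.3
ee_pos: [0.4165, -0.231, 0.1698]
eef_rot: [-179.7, -1.1, -93.4]
force: [0.2, 0.2, -0.6]
grip_width: 0.0386
```

```bash
python3 st.py; python3 - <<'E'
from fit import *
t=V("top"); t.crop(310,130,555,290,3.2,"pics/n.png")
b=[b for b in blobs(t.mask((45,120,60),(75,255,255))) if b[0][1]<330][0]
w=t.w(b[0],.016)[:2]-[.5225,-.4127]; c,s=np.cos(.0592),np.sin(.0592); print("handle in tray",c*w[0]-s*w[1],s*w[0]+c*w[1],b[2],
 [np.round(t.w(p,.018),3) for p in cv2.boxPoints(b[2])])
E
```

```text
54.3 [ 0.4165 -0.231   0.1698] [-179.7   -1.1  -93.4] [-0.7 -0.7 -2.8 -0.5 -0.9 -0.5] 0.0386 [ 0.2  0.2 -0.6]Traceback (most recent call last):
  File "<stdin>", line 3, in <module>
IndexError: list index out of range
```

View pics/n.png

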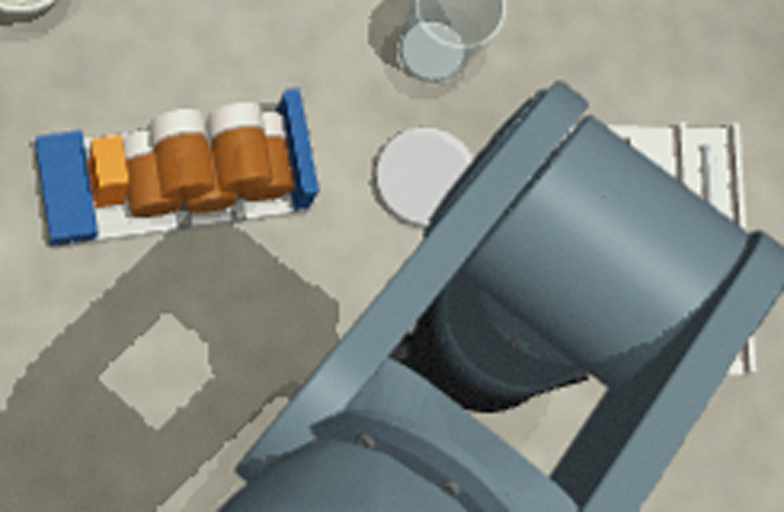

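Pyramid and block intact; the arm still hides the tray, so move farther left.

>>> {"name": "servo_tool", "arguments": {"commands": [[0,0,0,0,1,0.2,0.45],[0,0,0,0,1,0.2,0.45],[0,0,0,0,1,0.2,0.45],[0,0,0,0,1,0.2,0.45],[0,0,0,0,1,0,0.45],[0,0,0,0,1,0,0.45],[0,0,0,0,1,0,0.45],[0,0,0,0,1,0,0.45],[0,0,0,0,1,0,0.45],[0,0,0,0,1,0,0.45],[0,0,0,0,1,0,0.45],[0,0,0,0,1,0,0.45],[0,0,0,0,1,0,0.45],[0,0,0,0,1,0,0.45],[0,0,0,0,1,0,0.45],[0,0,0,0,1,0,0.45],[0,0,0,0,0,0,0.45],[0,0,0,0,0,0,0.45]]}}

```text
time: 55.85
ee_pos: [0.4349, 0.0894, 0.2118]
eef_rot: [-177.2, -2.1, -93.9]
force: [-0.6, -0.1, 0.2]
grip_width: 0.0386
```

```bash
python3 st.py; python3 - <<'E'
from fit import *
t=V("top"); t.crop(310,130,555,290,3.2,"pics/q.png"); t.crop(475,155,555,255,6,"pics/q2.png")
x=cv2.imread("pics/q2.png"); y=cv2.resize(t.f[140:220,310:430],None,fx=2.6,fy=2.6,interpolation=cv2.INTER_CUBIC)
y=np.pad(y,((0,600-y.shape[0]),(0,0),(0,0)))[:, :312]
cv2.imwrite("pics/qq.png",np.hstack([x,y]))
b=[b for b in blobs(t.mask((45,120,60),(75,255,255))) if b[0][1]<330][0]
w=t.w(b[0],.017)[:2]-[.5225,-.4127]; c,s=np.cos(.0592),np.sin(.0592); print("handle in tray",c*w[0]-s*w[1],s*w[0]+c*w[1],b[2])
E
```

```text
55.85 [0.4349 0.0894 0.2118] [-177.2   -2.1  -93.9] [ 1.6  0.1 -1.3  0.6  0.2  0.9] 0.0386 [-0.6 -0.1  0.2]
handle in tray -0.0018476888781370198 0.0020958739943860443 ((500.2052001953125, 216.98793029785156), (36.29021072387695, 6.283256530761719), 86.633544921875)
```

View pics/qq.png

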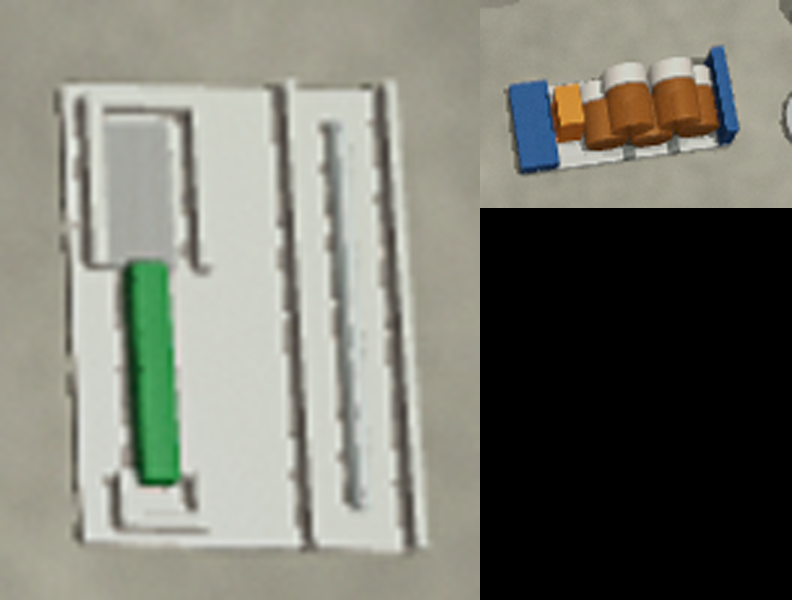

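The spatula lies in its compartment with the blade in the wide part (handle about 2 mm off centre), and the pyramid and block are intact. Handing in.

```bash
python3 -c "
from bench import hand_in
print(hand_in())"
```

```text
the job is handed in; nothing more can be done
None
```

The job is handed in, at about 56 s of the 210 s allowed, and none of my last checks failed or disagreed. No verdict is reported back.

- **Block:** I slid it under the lip until it met the back wall, with the rack still empty. The camera then put it about 1 mm short of home, 3 mm off centre sideways and 0.01 rad off straight.
- **Jars:** All five amber jars are in the rack, three at the bottom and two saddled above. I left the red one alone. The last views show the pyramid standing square; I did not measure each jar after release. The placing positions were within a few mm of the slots.
- **Spatula:** It was knocked aside early in the run, so I measured it again before picking it up. The last view shows it in its compartment with the blade in the wide part. The handle centre is about 2 mm off both lengthwise and sideways. I judged it level from that view and from its setting down on the tray floor, not by a separate measurement.
- **Bystanders:** I never touched them, and the ones in the later views look unmoved, but I did not measure them all at the end. The arm finished clear of everything.

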